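# Load the sloped kit tray, tall housing last

## Task

Load the sloped kit tray: lay the red screwdriver in the long narrow bay and the grey printed enclosure, top side up, in the wide bay, and only when both are in, stand the tall orange housing on its dark flange in the bay between them, where it would otherwise block the reach. Set every part down gently so that it sits flat on the floor of its bay inside the yellow stops, tilted like the tray, and let go of it. Do not knock the housing over, and leave the blue tape roll, the solder spools and the yellow multimeter where they are.

Things in the scene. Friction and masses are not known exactly. Their poses are not given: they have to be found in the camera images.
- kit_tray: Fixed grey plate 200 x 240 x 10 mm on a tube stand, sloping down 25 deg towards the robot (plus yaw). Origin: middle of its upper face, 64 mm above the worktop. x points up the slope, y left along its width, z normal to the face. Bays: black floors flush with the plate, yellow end stops 12 mm high and short corner stubs 8 mm high, 4 mm thick; long sides open in the middle for fingers.
- bay_driver (a point): Centre of the floor of the long narrow bay (left): 176 mm along tray x, 38 mm along tray y between its stops, the corner stubs 22 mm long. 86 mm from the tray's origin along tray +y. Axes as the tray.
- bay_housing (a point): Centre of the floor of the middle bay: 76 mm along tray x, 62 mm along tray y, stubs 17 mm long. 8 mm from the tray's origin along tray +y. Axes as the tray.
- bay_box (a point): Centre of the floor of the wide bay (right): 100 mm along tray x, 74 mm along tray y, stubs 20 mm long. 74 mm from the tray's origin along tray -y. Axes as the tray.
- driver_mid (a point): Middle of the red screwdriver's whole length (160 mm long), 13 mm above its underside. It lies on handle and tip, nose about 4 degrees down; its y axis points along the tool to the butt of the handle, the blade tip to -y; z up. It may lie in the bay either way round.
- driver_grip (a point): Middle of the screwdriver's red handle, 38 mm from driver_mid towards the butt: the place to grip, near its centre of mass. Handle 74 mm long, 20 mm wide to the fingers, 26 mm high. Same axes as driver_mid. Weighs about 60 g.
- box_center (a point): Centre of the grey printed enclosure, a hollow box 88 mm (its x) x 62 mm (its y) x 32 mm high lying closed side up, 16 mm above its underside; z up. Grip across the 62 mm. It may lie in the bay either way round. Weighs about 55 g.
- housing_center (a point): Centre of the tall housing, 57 mm above its foot. Dark flange 64 mm (x) x 50 mm (y) x 12 mm at the foot; orange body 52 mm (x) x 40 mm (y) up to 100 mm; boss (30 mm) and shaft stub on top to 114 mm. Stands upright, z up, foot-heavy, about 240 g. Grip the body across its 40 mm near its top. Goes in with its x along tray x, either way round.
- screwdriver: The red screwdriver itself.
- enclosure: The grey enclosure itself; origin in the middle of its underside.
- housing: The housing itself; origin in the middle of its underside.
- tape: Bystander: blue tape roll, 62 mm across, 18 mm high, lying flat; origin under its centre. Leave alone.
- spool: Bystander: solder spool with black flanges, 44 mm across, 46 mm high, the spool nearest the tray, at its left far corner; origin under its centre. Leave alone.
- meter: Bystander: yellow and black multimeter, 136 x 68 x 40 mm, lying on its back; origin under its centre. Leave alone.
There are look-alikes about, which are no part of the job. What is meant by the housing is not green, and is the smaller of those in its own colour. Leave any white look-alike of the screwdriver alone.

How it is judged:
By the outcome, as a careful person would: the job done as asked, in the order asked, and still so for the second after the job is handed in, with the robot touching nothing.
It also fails if it takes over 72 s, if anything falls off the work surface, if the arm or the gripper's body presses on something with over 40 N, if the wrist force passes 120 N, or if a joint passes its speed limit or range.

## Robot

A 6-joint arm with a two-finger parallel gripper is mounted at the origin on a cart in front of the work surface, level with it; the furniture and walls round the work are solid. World frame = base frame: x ahead of the robot, y to its left, z up, the work surface at z = 0. Lengths are in m, angles in rad, forces in N, time in s.
With the tool pointing down it reaches from about 0.375 to 0.975 m from the base axis. Payload 3.8 kg.
Tool frame: the origin (TCP) lies midway between the tips of the shut fingers; the grasp point (between the pads) lies 19 mm behind it; z points along the fingers, y is the line along which they close (so a half turn about z gives the same grasp; the last joint's range is limited). The gripper opens to 85 mm and grips with 20 to 120 N. Pads are 22 mm wide; open, the fingers measure 114 mm over their backs; the gripper's body (76 mm by 85 mm) begins 54 mm behind the grasp point. The pads swing forward as they close: fully open they stand 13 mm farther back than shut.
Start: joints at [-1.347, 0.264, 1.604, -0, 1.274, -0.037], TCP at [0.174, -0.652, 0.208] pointing down, gripper open.
Joint ranges: [-2.63, 2.63], [-0.94, 2.18], [0.31, 2.57], [-1.31, 4.45], [0, 2.66], [-2.55, 2.55]. Speed limits (rad/s): [2.57, 2.57, 3.14, 3.14, 3.14, 3.14].

## Interface

Orientations are given as a rotation vector (axis times angle).
In Python, from cell import get_state, grab_frame, camera_model, ticket, models gives the robot as it stands.
- The arm moves only by the tool carry_out, never from a script. Its argument "moves" is a list of rows, each a list of 2 entries, a list of its own where there are three numbers: the shift along the world's x, y, z normalised to -1 to 1, where 1 is 0.02 m, then the turn, a rotation vector about the world's x, y, z normalised to -1 to 1, where 1 is 5 degrees. In form: [[[tx, ty, tz], [ax, ay, az]], ...]. A call has exactly 8 rows; each row shifts and turns the commanded pose from where the row before left it; what a row does not reach is not made up. A row lasts 1/10 s, in which the tool goes at most 50 mm and 8.59 degrees, less where a joint would pass 70% of its speed; a pose out of reach is approached as far as the arm can. A call with a number of a shift or a turn outside -1 to 1 is refused whole. A call with a gripper value outside its range is refused whole. "grip" is the opening, from 0 (shut) to 1 (fully open), set as the call begins (left out, the last holds). The fingers move at their own pace and stop on an object; the grip force is fixed at half the most. Time passes only in rows, so rows that do not move let the fingers close, or fill a call up. It gives the time, the measured TCP pose, the force, the opening and the grip force at its end, in the units of the state.
- get_state(): the state, without advancing time (a new reading comes with each control period).
- grab_frame(name): name is "scene" or "top"; returns (picture, depth): 384x512x3 uint8, blue, green, red; 384x512 float32, m along the optical axis (not along the pixel's ray), 0 where there is no reading.
- camera_model(name): a dict with "camera_matrix" (3x3 intrinsics, pixels), "R" (3x3) and "t" (3): a world point X has camera coordinates R X + t. Camera axes: x right, y down, z forward; pixel columns grow to the right and rows downward; lengths in m; the calibration is good to about 2 mm. A picture is of the moment at which its call begins. camera_model takes no time and is no camera call.
- ticket.close_job(): hands the job in; it is judged then, once.
Trained networks look in the newest picture that a camera, given by its name, has taken for a name from the list of things; names that differ only in an ending like _2 or _b are one class to them, and where a whole thing is asked for, a point or a joint stands for the part that bears it (a point fixed in the world has none). Each returns a list of dicts, best first, with "confidence" (0 to 1); they miss things now and then, are a little off and sometimes report something else, mostly with a low value. They report only what shows in the picture. A call takes as long as a camera call. They do not tell look-alikes from the thing itself.
- models.recognise(camera, label): "bbox" ([centre column, centre row, width, height] as shares, 0 to 1, of the picture: columns of its width, rows of its height, round what is visible of it).
The state is a dict: "t": time; "joint_positions": joint angles; "dq": joint speeds; "joint_efforts": joint torques, N m; "position": TCP position; "tool_rot": TCP orientation; "contact_force": force on the tool from outside, world axes, zero at the start; "torque": the same for the moment, N m; "gripper_width": finger opening in m; "grasp_force": force on a finger pad.
Only numpy, scipy, OpenCV 4.12 (cv2) and the standard library are available. Lean on these libraries where they do the work, as an engineer would, in place of code of your own. Each camera call takes 0.05 s, during which the arm holds its last target. There are 200 camera calls.

## Working session

There is one attempt and no reset: what is moved stays moved. The work goes in short steps, Python scripts to look and compute and a tool call to move; the robot and the scene stay as the last step left them, time stands still between calls to the robot, and variables do not carry over. Pictures are saved under pics/ and viewed, at most 10 in all, crops included, and the job is handed in when it is done.

Besides the shell and the picture viewer there is one more tool, called after "Emit:" by a JSON object that holds its "op" and its "data". carry_out: Moves the arm, as the interface text tells. Its arguments: {"type":"object","properties":{"moves":{"type":"array"},"grip":{"type":"number"}},"required":["moves"]}

```bash
mkdir -p pics; ls; cat > h.py <<'E'
import numpy as np, cv2
from cell import get_state, grab_frame, camera_model, ticket, models
def cloud(name):
    im,d=grab_frame(name); m=camera_model(name)
    K=np.array(m["camera_matrix"]);R=np.array(m["R"]);t=np.array(m["t"])
    v,u=np.mgrid[0:384,0:512]
    P=np.stack([(u-K[0,2])*d/K[0,0],(v-K[1,2])*d/K[1,1],d],-1)
    W=(P-t)@R
    W[d==0]=np.nan
    return im,d,W
E
python3 - <<'E'
from h import *
a=cloud("scene");b=cloud("top")
np.savez("c0.npz",si=a[0],sw=a[2],ti=b[0],tw=b[2])
cv2.imwrite("pics/s0.png",cv2.resize(a[0],(800,600),interpolation=2));cv2.imwrite("pics/t0.png",cv2.resize(b[0],(800,600),interpolation=2))
for c in("scene","top"):
  m=camera_model(c);print(c,-np.array(m["R"]).T@m["t"])
  for l in ["screwdriver","enclosure","housing","kit_tray","tape","spool","meter"]:
    print(l,[(round(r["confidence"],2),[round(x*s) for x,s in zip(r["bbox"],(800,600,800,600))]) for r in models.recognise(c,l)[:4]])
print(get_state())
E
```

```text
pics
scene [-0.79171281 -0.94410541  1.18827106]
screwdriver [(0.68, [389, 283, 115, 95]), (0.59, [547, 325, 27, 16]), (0.47, [495, 388, 22, 31])]
enclosure []
housing [(0.98, [442, 338, 26, 52]), (0.76, [488, 334, 31, 51])]
kit_tray [(0.83, [386, 287, 111, 95]), (0.72, [495, 388, 22, 28])]
tape [(0.67, [299, 322, 24, 21])]
spool [(0.5, [319, 254, 21, 26])]
meter [(0.8, [298, 236, 32, 25])]
top [ 0.3784604  -0.07512889  1.48098103]
screwdriver [(0.62, [569, 224, 26, 8]), (0.48, [202, 227, 41, 62]), (0.47, [567, 340, 15, 69])]
enclosure [(0.61, [228, 355, 36, 48])]
housing [(0.87, [628, 299, 56, 46]), (0.71, [496, 332, 29, 33]), (0.54, [526, 294, 35, 39])]
kit_tray [(0.71, [383, 268, 124, 102])]
tape [(0.46, [321, 365, 34, 30])]
spool [(0.46, [257, 244, 21, 25])]
meter [(0.56, [200, 228, 43, 65])]
{'t': 0.8, 'joint_positions': array([-1.34690722e+00,  2.63811045e-01,  1.60398434e+00, -2.18876652e-05,
        1.27367888e+00, -3.69087107e-02]), 'dq': array([-9.60955290e-04, -9.56646794e-05,  2.01275287e-04,  3.00747283e-04,
       -5.83683720e-04,  1.02566090e-03]), 'joint_efforts': array([ 1.41273295e-04, -5.14977908e+01, -3.67694485e+01, -1.16089879e-05,
        5.17557255e-04,  4.98243836e-06]), 'position': array([ 0.17403799, -0.65219267,  0.2085482 ]), 'tool_rot': array([ 3.11480073e+00,  4.08494670e-01, -1.53696922e-05]), 'contact_force': array([-0.47720644, -0.02405793, -0.16394107]), 'torque': array([ 0.01055528, -0.01194739, -0.09276171]), 'grasp_force': 0.0, 'gripper_width': 0.08507188987586917}
```

View pics/s0.png

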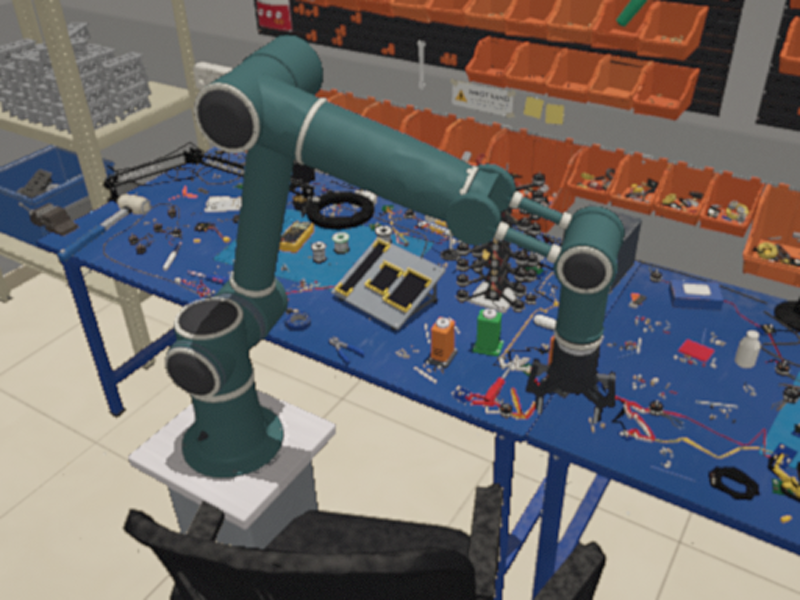

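View pics/t0.png

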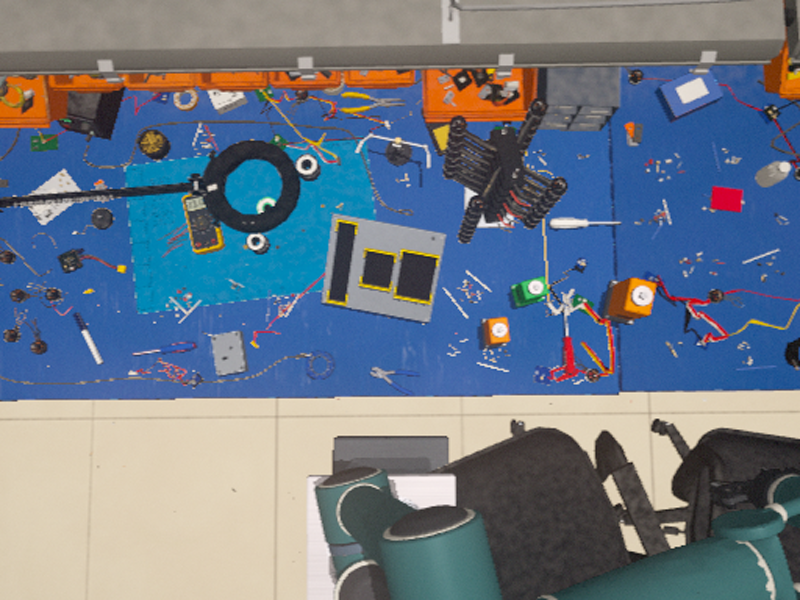

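The top view shows these candidates:
- **Screwdrivers:** a red one at (568,350), and a white one at (585,223) which is a look-alike.
- **Housings:** a small orange one at (496,332), a large orange one at (632,299), and a green one at (530,290). The one meant is the small orange at (496,332).
- **Other items:** the grey enclosure is at (228,353), the tray at (383,268), the meter at (203,225) and the nearest spool at (257,242).

Next I'll confirm these in one enlarged crop and measure them.

```bash
python3 - <<'E'
from h import *
z=np.load("c0.npz");im=z["ti"];W=z["tw"]
a=im[185:256,285:440];b=im[185:256,110:180]
cv2.imwrite("pics/crop1.png",np.vstack([cv2.resize(a,(775,355),interpolation=2),np.hstack([cv2.resize(b,(240,243),interpolation=2),np.zeros((243,535,3),np.uint8)])]))
hsv=cv2.cvtColor(im,cv2.COLOR_BGR2HSV)
def reg(n,u0,u1,v0,v1,mask,zr):
    M=np.zeros(im.shape[:2],bool);M[v0:v1,u0:u1]=1
    M&=mask&(W[...,2]>zr[0])&(W[...,2]<zr[1])
    P=W[M]; 
    r=cv2.minAreaRect((P[:,:2]*1000).astype(np.float32))
    print(n,M.sum(),"mean",P.mean(0).round(4),"z pct",np.percentile(P[:,2],[5,50,95]).round(4),"rect",np.round(r[0],1),np.round(r[1],1),round(r[2],1))
k=512/800
T=np.ones(im.shape[:2],bool)
red=((hsv[...,0]<8)|(hsv[...,0]>172))&(hsv[...,1]>150)
org=(hsv[...,0]>7)&(hsv[...,0]<18)&(hsv[...,1]>150)
reg("driver handle",355,374,210,245,red,(0.008,0.05))
reg("driver all",350,374,185,245,T,(0.006,0.05))
reg("box",130,162,205,246,T,(0.022,0.05))
reg("housing top",300,335,195,226,T,(0.09,0.105))
reg("housing boss",300,335,195,226,T,(0.106,0.13))
reg("big",380,425,170,210,T,(0.1,0.2))
reg("green",325,352,175,198,T,(0.08,0.2))
# tray plane
M=np.zeros(im.shape[:2],bool);M[135:208,203:287]=1
M&=(W[...,2]>0.012)&(W[...,2]<0.13)
P=W[M]
for i in range(4):
    c=P.mean(0);n=np.linalg.svd(P-c,full_matrices=0)[2][2];d=(P-c)@n;P=P[abs(d)<0.004]
n*=np.sign(n[2]);x=np.array([0,0,1])-n*n[2];x/=np.linalg.norm(x);y=np.cross(n,x)
print("tray n",n,"tilt",np.degrees(np.arccos(n[2])),"x",x,"yaw",np.degrees(np.arctan2(x[1],x[0])),len(P))
q=np.stack([(P-c)@x,(P-c)@y],1)*1000
r=cv2.minAreaRect(q.astype(np.float32));print(r)
o=c+x*r[0][0]/1e3+y*r[0][1]/1e3;print("origin",o)
E
```

```text
driver handle 141 mean [ 0.3938 -0.4064  0.0175] z pct [0.0096 0.0178 0.0251] rect [ 395.8 -397.4] [82.5 54.2] 20.1
driver all 403 mean [ 0.4379 -0.4047  0.0129] z pct [0.0064 0.0118 0.0225] rect [ 446.7 -403.6] [ 80.  201.3] 88.1
box 502 mean [0.4158 0.3266 0.0323] z pct [0.0272 0.0324 0.0374] rect [416.  327.7] [87.9 62.8] 9.5
housing top 144 mean [ 0.4546 -0.2458  0.0992] z pct [0.0942 0.0993 0.1038] rect [ 455.  -246.5] [51.3 39.9] 4.7
housing boss 51 mean [ 0.4552 -0.2455  0.11  ] z pct [0.1063 0.1094 0.1149] rect [ 457.2 -241.5] [37.9 27.4] 68.8
big 463 mean [ 0.5157 -0.5206  0.1353] z pct [0.1095 0.1358 0.1505] rect [ 517.2 -525.7] [56.2 71. ] 74.3
green 213 mean [ 0.54   -0.3206  0.1012] z pct [0.0911 0.1006 0.1127] rect [ 541.3 -322.1] [40.3 51.8] 14.8
tray n [-0.41363989  0.08103865  0.90682676] tilt 24.929547598319484 x [ 0.88990887 -0.17434733  0.42150352] yaw -11.084757357529707 3115
((-4.3245391845703125, 0.30081939697265625), (239.7620391845703, 200.2744598388672), 89.76539611816406)
origin [ 0.58901905 -0.00617664  0.06487795]
```

View pics/crop1.png

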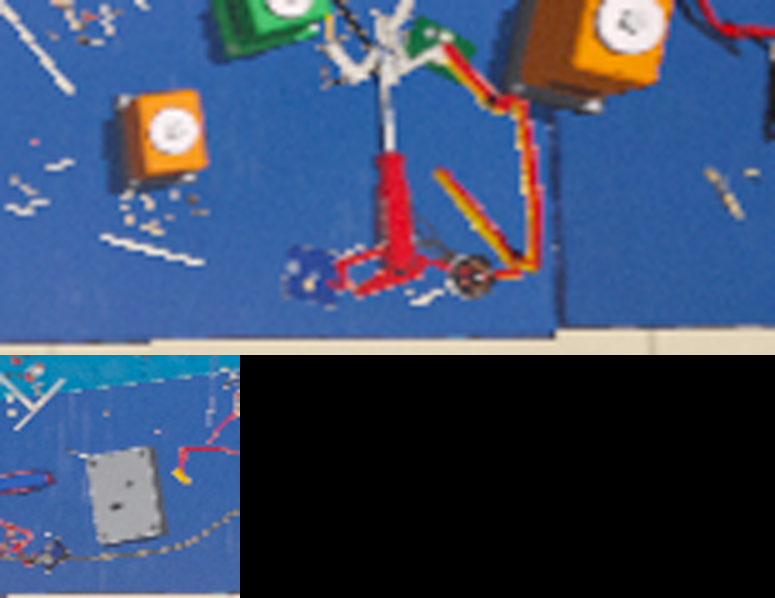

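The crop confirms it. The small orange housing (crop 170,135) measures 51x40 mm with its body top at 0.10 m, as described, while the big one is 71x56 mm and the other is green. The red screwdriver lies with its handle from (391,153) to (402,270) and its blade pointing up. The enclosure is at (125,495). Next come the driver axis, a check on the bays and the obstacle heights.

```bash
cat > g.py <<'E'
import numpy as np
from scipy.spatial.transform import Rotation as Ro
yaw=np.radians(-11.2)
RT=(Ro.from_euler('z',yaw)*Ro.from_euler('y',-np.radians(25))).as_matrix()
O=np.array([.589,-.0062,.0645])
E
python3 - <<'E'
from h import *; from g import *
z=np.load("c0.npz");im=z["ti"];W=z["tw"];hsv=cv2.cvtColor(im,cv2.COLOR_BGR2HSV)
red=((hsv[...,0]<8)|(hsv[...,0]>172))&(hsv[...,1]>150)
h=red.copy();h[:216]=0;h[235:]=0;h[:,:358]=0;h[:,372:]=0
for v in range(180,245,3):
    u=np.where(red[v,355:375])[0]+355
    s=np.where((W[v,350:375,2]>0.005))[0]+350
    print(v,u.min() if len(u) else'',u.max() if len(u) else '',W[v,u].mean(0).round(4) if len(u) else '', s, W[v,s,2].round(3) if len(s) else '')
# bays
q=(W-O)@RT
on=(abs(q[...,2])<.005)&(abs(q[...,0])<.1)&(abs(q[...,1])<.12)
blk=(on&(hsv[...,2]<60)).astype(np.uint8)
n,l,st,ce=cv2.connectedComponentsWithStats(blk)
for i in range(1,n):
    if st[i,4]>60:
        r=cv2.minAreaRect((q[l==i][:,:2]*1000).astype(np.float32));print(st[i,4],np.round(r[0],1),np.round(r[1],1),r[2],q[l==i][:,2].mean())
# height map max per 10cm cell
Z=W[...,2];print('heights rows x 0.3..0.9, cols y .5..-.7')
for x in np.arange(.3,.95,.1):
    print(round(x,1),[round(float(np.nanmax(np.where((abs(W[...,0]-x)<.05)&(abs(W[...,1]-y)<.05),Z,0))),2) for y in np.arange(.5,-.75,-.1)])
E
```

```text
180    [355 372] [0.008 0.007]
183    [350 357] [0.007 0.005]
186    [350 353 364 365 366 367] [0.099 0.009 0.014 0.009 0.009 0.006]
189    [350 353 360 361 362 363] [0.01  0.006 0.011 0.015 0.008 0.006]
192    [356 360 361 362 363 365 366 371] [0.007 0.01  0.013 0.009 0.009 0.014 0.006 0.01 ]
195 374 374 [ 0.5123 -0.4485  0.0092] [350 351 352 359 360 361 363 364 369 370 371 372 373 374] [0.007 0.011 0.006 0.01  0.009 0.011 0.007 0.01  0.006 0.005 0.012 0.009
 0.007 0.009]
198    [354 355 356 357 358 359 361 362 364 365 366 367 374] [0.007 0.011 0.006 0.008 0.007 0.006 0.013 0.014 0.007 0.014 0.014 0.018
 0.005]
201    [352 360 361 362 363 364 368] [0.006 0.006 0.009 0.005 0.008 0.006 0.005]
204    [361] [0.013]
207    [350 356 359 360 361 362 364 371] [0.006 0.005 0.005 0.006 0.011 0.015 0.007 0.007]
210    [362] [0.009]
213    [358 362] [0.007 0.014]
216 361 364 [ 0.4407 -0.4049  0.018 ] [360 361 362 363 364 365] [0.01  0.015 0.019 0.019 0.018 0.012]
219 361 364 [ 0.4305 -0.4046  0.0178] [353 356 357 361 362 363 364 369 372 373] [0.005 0.006 0.006 0.013 0.02  0.018 0.021 0.01  0.00
[... 1159 characters left out ...]
10462363349136
270 [ -0.2 -75.4] [68.  93.6] 89.613037109375 0.00021589502467469162
heights rows x 0.3..0.9, cols y .5..-.7
0.3 [0.01, 0.01, 0.01, 0.01, 0.01, 0.02, 0.02, 0.01, 0.01, 0.02, 0.02, 0.01, 0.01]
0.4 [0.02, 0.04, 0.04, 0.03, 0.02, 0.02, 0.02, 0.11, 0.11, 0.03, 0.04, 0.02, 0.01]
0.5 [0.02, 0.04, 0.04, 0.03, 0.05, 0.07, 0.06, 0.12, 0.12, 0.02, 0.16, 0.14, 0.03]
0.6 [0.01, 0.04, 0.05, 0.9, 0.89, 0.9, 0.89, 0.9, 0.9, 0.02, 0.14, 0.02, 0.02]
0.7 [0.19, 0.19, 0.91, 0.92, 0.92, 0.92, 0.94, 0.92, 0.92, 0.92, 0.02, 0.03, 0.04]
0.8 [0.01, 0.18, 0.17, 0.14, 0.05, 0.09, 0.33, 0.36, 0.34, 0.01, 0.02, 0.02, 0.04]
0.9 [0.24, 0.24, 0.24, 0.24, 0.24, 0.24, 0.24, 0.21, 0.33, 0.16, 0.15, 0.04, 0.05]
```

Measurements:
- **Driver grip:** about (0.405, -0.407), with the tip at yaw about 4°.
- **Enclosure:** (0.416, 0.3275), yaw 9.5°.
- **Housing:** (0.455, -0.246), yaw about 5°.
- **Tray:** origin about (0.589, -0.007, 0.0645), yaw -11.2°.

The sizes and heights agree with the task text. I'm moving above the driver.

Emit:
{"op": "carry_out", "data": {"moves": [[[0.722, 0.766, -0.339], [0, 0, -0.136]], [[0.722, 0.766, -0.339], [0, 0, -0.136]], [[0.722, 0.766, -0.339], [0, 0, -0.136]], [[0.722, 0.766, -0.339], [0, 0, -0.136]], [[0.722, 0.766, -0.339], [0, 0, -0.136]], [[0.722, 0.766, -0.339], [0, 0, -0.136]], [[0.722, 0.766, -0.339], [0, 0, -0.136]], [[0.722, 0.766, -0.339], [0, 0, -0.136]]], "grip": 0.45}}

```text
t: 1.6
position: [0.2901, -0.529, 0.1541]
tool_rot: [3.131, 0.259, 0.0]
contact_force: [0.1, 1.1, 0.5]
gripper_width: 0.0383
grasp_force: 0.0
```

Emit:
{"op": "carry_out", "data": {"moves": [[[0.722, 0.766, -0.339], [0, 0, -0.136]], [[0.722, 0.766, -0.339], [0, 0, -0.136]], [[0.722, 0.766, -0.339], [0, 0, -0.136]], [[0.722, 0.766, -0.339], [0, 0, -0.136]], [[0.722, 0.766, -0.339], [0, 0, -0.136]], [[0.722, 0.766, -0.339], [0, 0, -0.136]], [[0.722, 0.766, -0.339], [0, 0, -0.136]], [[0.722, 0.766, -0.339], [0, 0, -0.136]]]}}

```text
t: 2.4
position: [0.4057, -0.4065, 0.1]
tool_rot: [3.139, 0.11, 0.0]
contact_force: [0.2, -0.1, 0.5]
gripper_width: 0.0383
grasp_force: 0.0
```

Emit:
{"op": "carry_out", "data": {"moves": [[[0, 0, -0.9], [0, 0, 0]], [[0, -0.035, -0.9], [0, 0, 0]], [[0, 0, -0.8], [0, 0, 0]], [[0, 0, -0.7], [0, 0, 0]], [[0, 0, -0.6], [0, 0, 0]], [[0, 0, -0.4], [0, 0, 0]], [[0, 0, -0.3], [0, 0, 0]], [[0, 0, -0.2], [0, 0, 0]]]}}

```text
t: 3.2
position: [0.4051, -0.4079, 0.0036]
tool_rot: [-3.14, -0.111, -0.0]
contact_force: [-0.4, 0.2, -0.1]
gripper_width: 0.0386
grasp_force: 0.0
```

Emit:
{"op": "carry_out", "data": {"moves": [[[0, 0, 0], [0, 0, 0]], [[0, 0, 0], [0, 0, 0]], [[0, 0, 0], [0, 0, 0]], [[0, 0, 0], [0, 0, 0]], [[0, 0, 0], [0, 0, 0]], [[0, 0, 0], [0, 0, 0]], [[0, 0, 0], [0, 0, 0]], [[0, 0, 0], [0, 0, 0]]], "grip": 0.0}}

```text
t: 4.0
position: [0.4051, -0.4078, 0.004]
tool_rot: [3.14, 0.111, 0.0]
contact_force: [1.0, -1.3, 0.2]
gripper_width: -0.0003
grasp_force: 0.0
```

```bash
sed -i 's/^O=.*/O=np.array([.5888,-.0072,.0645])/' g.py; cat >> g.py <<'E'
def plan(pt,objyaw,h,n,Rgoal=None,P=None,R=None):
    """rows to go from state to tray point pt (tool x along tray x), h above"""
    from cell import get_state
    s=get_state(); p=s["position"] if P is None else np.array(P)
    R0=Ro.from_rotvec(s["tool_rot"]) if R is None else R
    G=O+RT@(np.array(pt)+[0,0,h])
    # object frame yaw known at pick; rotate by RT * Rz(objyaw)^-1
    D=Ro.from_matrix(RT)*Ro.from_euler('z',-objyaw,degrees=True)
    d=G-p; rv=np.degrees(D.as_rotvec())
    print("goal",G.round(4),"delta",d.round(4),"units/row",n,(d/n/.02).round(3),"turn/row",(rv/n/5).round(3),"total",rv.round(2))
    print("n (20mm units per mm)",(RT[:,2]/20).round(5))
E
python3 - <<'E'
from g import *
plan([-.038,.086,.005],4,.09,24)
plan([-.038,.086,.005],4,.09,16,P=[.405,-.407,.18])
E
```

```text
goal [0.5323 0.0916 0.1345] delta [0.1273 0.4994 0.1305] units/row 24 [0.265 1.04  0.272] turn/row [-0.013 -0.209 -0.125] total [ -1.57 -25.02 -14.96]
n (20mm units per mm) [-0.02073  0.0041   0.04532]
goal [0.5323 0.0916 0.1345] delta [ 0.1273  0.4986 -0.0455] units/row 16 [ 0.398  1.558 -0.142] turn/row [-0.02  -0.313 -0.187] total [ -1.57 -25.02 -14.96]
n (20mm units per mm) [-0.02073  0.0041   0.04532]
```

The gripper shut on nothing, so I'll look.

```bash
python3 - <<'E'
from h import *
a=cloud("scene");b=cloud("top")
np.savez("c1.npz",si=a[0],sw=a[2],ti=b[0],tw=b[2])
s=a[0][180:270,270:370];t=b[0][180:256,320:400]
cv2.imwrite("pics/c1.png",np.hstack([cv2.resize(s,(400,400),interpolation=2),cv2.resize(t,(400,400),interpolation=2)]))
E
```

```text
(no output)
```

View pics/c1.png

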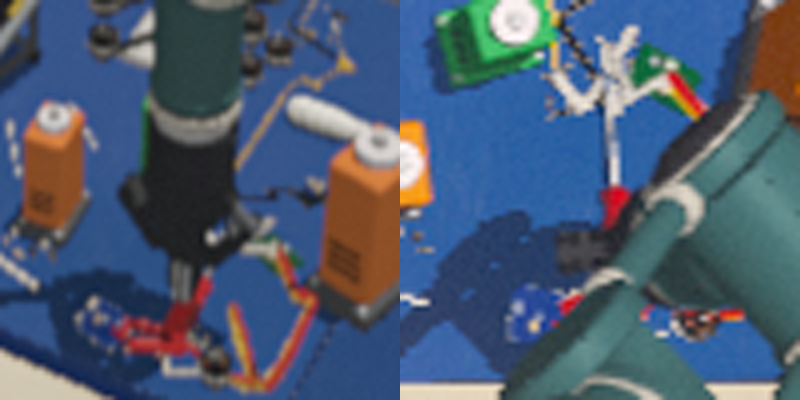

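In the scene crop the shut fingers show at (180,280), overlapping the red handle at (180,325) and (208,285). I'll check numerically in both cameras where the fingers and handle really are.

```bash
python3 - <<'E'
from h import *
for f in("c0.npz","c1.npz"):
  z=np.load(f)
  for k,(u0,u1,v0,v1) in (("s",(295,340,225,262)),("t",(355,374,205,245))):
    im=z[k+"i"];W=z[k+"w"];hsv=cv2.cvtColor(im,cv2.COLOR_BGR2HSV)
    red=((hsv[...,0]<8)|(hsv[...,0]>172))&(hsv[...,1]>150)
    M=np.zeros_like(red);M[v0:v1,u0:u1]=1;M&=red&(W[...,2]>.012)
    P=W[M]
    print(f,k,len(P))
    for x in np.arange(.36,.46,.01):
        Q=P[abs(P[:,0]-x)<.005]
        if len(Q):print("  x %.2f n %d y %.4f..%.4f z %.3f..%.3f"%(x,len(Q),Q[:,1].min(),Q[:,1].max(),Q[:,2].min(),Q[:,2].max()))
z=np.load("c1.npz");W=z["sw"];im=z["si"]
g=im.max(2)<70
M=g&(abs(W[...,0]-.405)<.04)&(abs(W[...,1]+.408)<.04)&(W[...,2]>.0)&(W[...,2]<.1)
for zz in np.arange(.0,.1,.01):
    Q=W[M&(abs(W[...,2]-zz-.005)<.005)]
    if len(Q):print("dark z",zz.round(2),len(Q),Q.min(0).round(3),Q.max(0).round(3))
E
```

```text
c0.npz s 104
  x 0.36 n 13 y -0.4230..-0.3686 z 0.012..0.025
  x 0.37 n 24 y -0.4391..-0.3809 z 0.012..0.028
  x 0.38 n 12 y -0.4815..-0.4047 z 0.014..0.026
  x 0.39 n 11 y -0.4193..-0.4046 z 0.019..0.027
  x 0.40 n 12 y -0.4191..-0.4034 z 0.014..0.026
  x 0.41 n 8 y -0.4150..-0.4020 z 0.017..0.029
  x 0.42 n 8 y -0.4161..-0.4067 z 0.015..0.023
  x 0.43 n 4 y -0.4106..-0.4064 z 0.018..0.023
  x 0.44 n 4 y -0.4134..-0.4037 z 0.013..0.021
c0.npz t 122
  x 0.36 n 5 y -0.4211..-0.4043 z 0.012..0.016
  x 0.37 n 21 y -0.4256..-0.3783 z 0.012..0.025
  x 0.38 n 17 y -0.4177..-0.3887 z 0.013..0.022
  x 0.39 n 14 y -0.4156..-0.4017 z 0.015..0.025
  x 0.40 n 15 y -0.4158..-0.4009 z 0.015..0.027
  x 0.41 n 16 y -0.4166..-0.3981 z 0.014..0.026
  x 0.42 n 15 y -0.4137..-0.3992 z 0.014..0.025
  x 0.43 n 11 y -0.4093..-0.4004 z 0.013..0.024
  x 0.44 n 8 y -0.4099..-0.4003 z 0.014..0.020
c1.npz s 85
  x 0.36 n 11 y -0.4198..-0.3724 z 0.013..0.024
  x 0.37 n 21 y -0.4260..-0.3742 z 0.013..0.026
  x 0.38 n 16 y -0.4810..-0.4011 z 0.013..0.026
  x 0.39 n 9 y -0.4203..-0.4040 z 0.016..0.027
  x 0.40 n 11
[... 205 characters left out ...]
06 z 0.017..0.017
c1.npz t 26
  x 0.37 n 2 y -0.3785..-0.2860 z 0.013..0.460
  x 0.42 n 7 y -0.4031..-0.3699 z 0.013..0.175
  x 0.43 n 10 y -0.4058..-0.3773 z 0.017..0.173
  x 0.44 n 7 y -0.4106..-0.3994 z 0.012..0.019
dark z 0.0 2 [ 0.404 -0.418  0.001] [ 0.404 -0.39   0.002]
dark z 0.02 1 [ 0.392 -0.4    0.021] [ 0.392 -0.4    0.021]
dark z 0.04 1 [ 0.402 -0.416  0.044] [ 0.402 -0.416  0.044]
dark z 0.05 6 [ 0.397 -0.419  0.052] [ 0.41  -0.416  0.058]
dark z 0.06 4 [ 0.396 -0.421  0.061] [ 0.403 -0.403  0.067]
dark z 0.07 35 [ 0.389 -0.436  0.07 ] [ 0.414 -0.373  0.08 ]
dark z 0.08 49 [ 0.388 -0.445  0.08 ] [ 0.415 -0.369  0.09 ]
dark z 0.09 43 [ 0.384 -0.447  0.09 ] [ 0.411 -0.369  0.099]
```

The fingers stand inside the drawn handle without touching anything: width 0, force 0 and the handle unmoved. So the red thing could be mere bench clutter, or my reading of the grip could be wrong. I'll list every red or driver-like thing before going on.

```bash
python3 - <<'E'
from h import *
z=np.load("c0.npz")
for k in "ts":
    im=z[k+"i"];W=z[k+"w"];hsv=cv2.cvtColor(im,cv2.COLOR_BGR2HSV)
    red=((hsv[...,0]<7)|(hsv[...,0]>170))&(hsv[...,1]>130)&(W[...,2]>.0)&(W[...,2]<.08)&(W[...,0]>.25)&(W[...,0]<.95)
    n,l,st,ce=cv2.connectedComponentsWithStats(red.astype(np.uint8))
    for i in range(1,n):
        if st[i,4]>=15:
            P=W[l==i];r=cv2.minAreaRect((P[:,:2]*1000).astype(np.float32))
            print(k,st[i,4],ce[i].round(),np.round(r[0]),np.round(r[1]),round(r[2]),"z",np.percentile(P[:,2],[50,95]).round(3))
for c in("scene","top"):
  grab_frame(c)
  for l in ["screwdriver","driver_mid","driver_grip"]:
    print(c,l,[(round(r["confidence"],2),[round(x*s) for x,s in zip(r["bbox"],(512,384,512,384))]) for r in models.recognise(c,l)])
im=z["ti"]
cv2.imwrite("pics/left.png",cv2.resize(im[120:260,0:190],(800,589),interpolation=2))
s=get_state();print({k:np.round(s[k],3) for k in ("t","contact_force","gripper_width","grasp_force","position")})
E
```

```text
t 266 [464. 127.] [ 738. -764.] [78. 52.] 81 z [0.034 0.039]
t 35 [428. 187.] [ 538. -634.] [68. 16.] 53 z [0.006 0.011]
t 116 [451. 203.] [ 481. -712.] [109.  49.] 22 z [0.008 0.014]
t 37 [381. 201.] [ 491. -473.] [68. 15.] 50 z [0.01  0.013]
t 20 [391. 217.] [ 440. -502.] [55.  7.] 5 z [0.008 0.012]
t 16 [168. 212.] [462. 255.] [10. 42.] 14 z [0.007 0.009]
t 181 [363. 232.] [ 395. -395.] [84. 75.] 18 z [0.016 0.024]
s 159 [445. 224.] [ 738. -759.] [63. 56.] 87 z [0.037 0.042]
s 125 [314. 252.] [ 390. -419.] [ 48. 106.] 80 z [0.019 0.026]
s 34 [402. 258.] [ 521. -678.] [51. 36.] 54 z [0.01  0.014]
s 16 [406. 276.] [ 437. -716.] [15. 21.] 66 z [0.01  0.012]
scene screwdriver [(0.73, [191, 204, 14, 16]), (0.68, [352, 207, 18, 12]), (0.61, [316, 250, 17, 16])]
scene driver_mid []
scene driver_grip [(0.53, [351, 207, 18, 9])]
top screwdriver [(0.73, [370, 144, 37, 3]), (0.37, [363, 218, 3, 5])]
top driver_mid [(0.52, [361, 218, 6, 6]), (0.45, [373, 144, 44, 5])]
top driver_grip [(0.48, [362, 215, 8, 20])]
{'t': np.float64(4.5), 'contact_force': array([ 0.988, -0.382,  0.826]), 'gripper_width': np.float64(-0.0), 'grasp_force': np.float64(0.0), 'position': array([ 0.405, -0.408,  0.004])}
```

View pics/left.png

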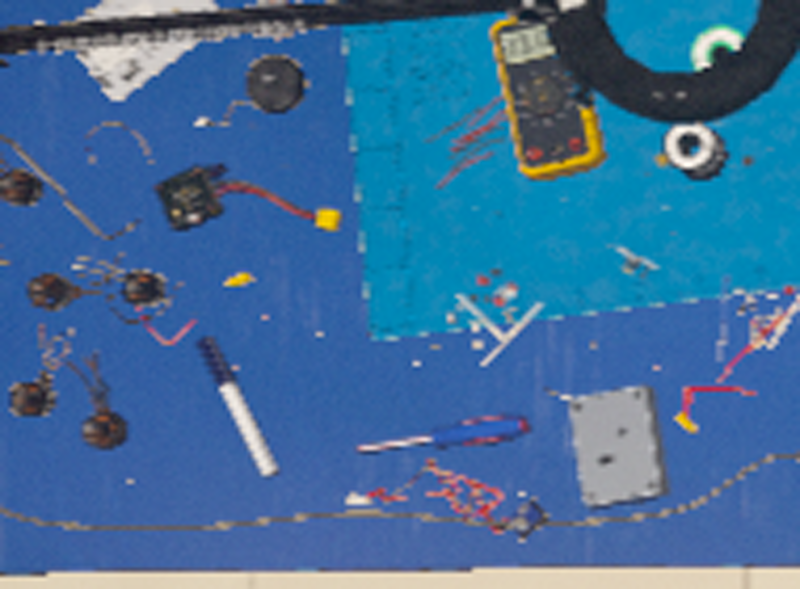

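There is no other red screwdriver. The left-hand crop shows only the grey enclosure at (615,448), a blue screwdriver at (445,433), a white pen and the meter. So the one I reached for is the one meant. I'll lift clear and compare its position with before.

Emit:
{"op": "carry_out", "data": {"moves": [[[0, 0, 0.5], [0, 0, 0]], [[0, 0, 1], [0, 0, 0]], [[0, 0, 1], [0, 0, 0]], [[0, 0, 1], [0, 0, 0]], [[0, 0, 1], [0, 0, 0]], [[-0.5, 0.5, 0.5], [0, 0, 0]], [[-1, 1, 0], [0, 0, 0]], [[-1, 1, 0], [0, 0, 0]]]}}

```text
t: 5.3
position: [0.3553, -0.358, 0.1056]
tool_rot: [3.138, 0.111, 0.002]
contact_force: [0.4, -0.4, 0.0]
gripper_width: -0.0002
grasp_force: 0.0
```

```bash
python3 - <<'E'
from h import *
a=cloud("scene");b=cloud("top")
np.savez("c2.npz",si=a[0],sw=a[2],ti=b[0],tw=b[2])
z=np.load("c0.npz")
s=[x[185:275,280:370] for x in (z["si"],a[0])];t=[x[170:250,330:410] for x in (z["ti"],b[0])]
cv2.imwrite("pics/c2.png",np.vstack([np.hstack([cv2.resize(x,(400,300),interpolation=2) for x in s]),np.hstack([cv2.resize(x,(400,300),interpolation=2) for x in t])]))
for k,(u0,u1,v0,v1) in (("s",(295,340,225,262)),("t",(355,374,205,245))):
  for z in (z,np.load("c2.npz")):
    im=z[k+"i"];W=z[k+"w"];hsv=cv2.cvtColor(im,cv2.COLOR_BGR2HSV)
    red=((hsv[...,0]<8)|(hsv[...,0]>172))&(hsv[...,1]>150)
    M=np.zeros_like(red);M[v0:v1,u0:u1]=1;P=W[M&red&(W[...,2]>.012)]
    print(k,[(round(x,2),Q[:,1].mean().round(4),len(Q)) for x in np.arange(.38,.45,.01) for Q in [P[abs(P[:,0]-x)<.005]] if len(Q)])
E
```

```text
s [(np.float64(0.38), np.float64(-0.4195), 12), (np.float64(0.39), np.float64(-0.4116), 11), (np.float64(0.4), np.float64(-0.4133), 12), (np.float64(0.41), np.float64(-0.4088), 8), (np.float64(0.42), np.float64(-0.4119), 8), (np.float64(0.43), np.float64(-0.409), 4), (np.float64(0.44), np.float64(-0.4092), 4)]
s [(np.float64(0.38), np.float64(-0.4132), 12), (np.float64(0.39), np.float64(-0.4113), 13), (np.float64(0.4), np.float64(-0.4135), 10), (np.float64(0.41), np.float64(-0.4118), 8), (np.float64(0.42), np.float64(-0.4118), 6), (np.float64(0.43), np.float64(-0.4093), 7), (np.float64(0.44), np.float64(-0.4082), 4)]
t [(np.float64(0.4), np.float64(-0.3073), 3), (np.float64(0.41), np.float64(-0.3916), 8), (np.float64(0.42), np.float64(-0.4058), 15), (np.float64(0.43), np.float64(-0.4058), 10), (np.float64(0.44), np.float64(-0.4039), 7)]
t [(np.float64(0.4), np.float64(-0.3073), 3), (np.float64(0.41), np.float64(-0.3916), 8), (np.float64(0.42), np.float64(-0.4058), 15), (np.float64(0.43), np.float64(-0.4058), 10), (np.float64(0.44), np.float64(-0.4039), 7)]
```

View pics/c2.png

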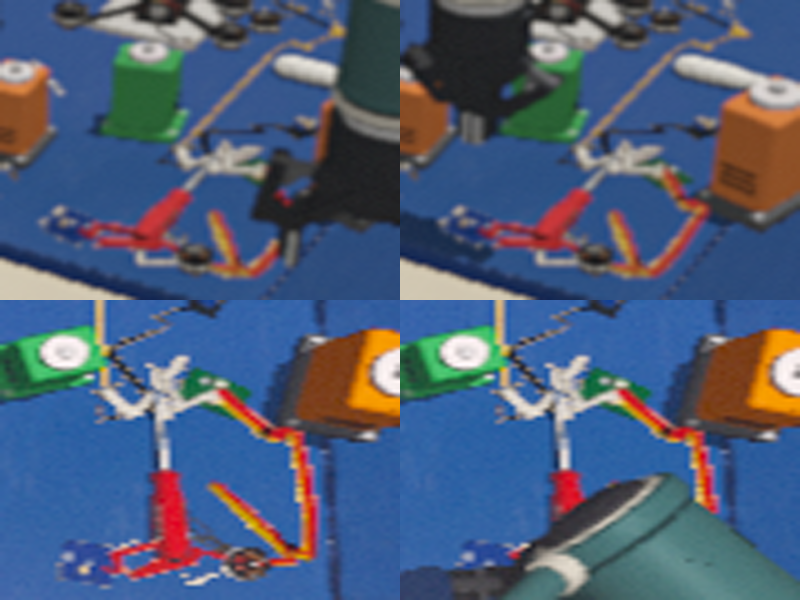

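The driver (handle at top crop (168,515)) has not moved by a millimetre, and its size matches the text exactly. I'll try the grasp once more and watch for contact while the fingers close.

Emit:
{"op": "carry_out", "data": {"moves": [[[0.63, -0.62, 0], [0, 0, 0]], [[0.63, -0.62, 0], [0, 0, 0]], [[0.63, -0.62, 0], [0, 0, 0]], [[0.63, -0.63, 0], [0, 0, 0]], [[0, 0, -1], [0, 0, 0]], [[0, 0, -1], [0, 0, 0]], [[0, 0, -1], [0, 0, 0]], [[0, 0, -0.7], [0, 0, 0]]], "grip": 0.5}}

```text
t: 6.2
position: [0.4057, -0.4078, 0.0291]
tool_rot: [-3.139, -0.111, 0.0]
contact_force: [0.1, 0.4, -0.8]
gripper_width: 0.0426
grasp_force: 0.0
```

Emit:
{"op": "carry_out", "data": {"moves": [[[0, 0, -0.6], [0, 0, 0]], [[0, 0, -0.5], [0, 0, 0]], [[0, 0, -0.3], [0, 0, 0]], [[0, 0, 0], [0, 0, 0]], [[0, 0, 0], [0, 0, 0]], [[0, 0, 0], [0, 0, 0]], [[0, 0, 0], [0, 0, 0]], [[0, 0, 0], [0, 0, 0]]]}}

```text
t: 7.0
position: [0.4058, -0.4079, 0.0026]
tool_rot: [3.139, 0.111, 0.001]
contact_force: [0.5, 0.0, 0.1]
gripper_width: 0.0428
grasp_force: 0.0
```

Emit:
{"op": "carry_out", "data": {"moves": [[[0, 0, 0], [0, 0, 0]], [[0, 0, 0], [0, 0, 0]], [[0, 0, 0], [0, 0, 0]], [[0, 0, 0], [0, 0, 0]], [[0, 0, 0], [0, 0, 0]], [[0, 0, 0], [0, 0, 0]], [[0, 0, 0], [0, 0, 0]], [[0, 0, 0], [0, 0, 0]]], "grip": 0.18}}

```text
t: 7.8
position: [0.4055, -0.4075, 0.0019]
tool_rot: [-3.14, -0.111, 0.0]
contact_force: [0.9, 0.1, 0.6]
gripper_width: 0.0151
grasp_force: 0.0
```

```bash
python3 - <<'E'
from h import *
s=get_state();print({k:np.round(s[k],4) for k in ("t","contact_force","torque","gripper_width","grasp_force","position")})
E
```

```text
{'t': np.float64(7.8), 'contact_force': array([0.9492, 0.0821, 0.5754]), 'torque': array([-0.0186,  0.0263, -0.0713]), 'gripper_width': np.float64(0.0151), 'grasp_force': np.float64(0.0), 'position': array([ 0.4055, -0.4075,  0.0019])}
```

```bash
python3 - <<'E'
from h import *
z=np.load("c2.npz");W=z["sw"];im=z["si"]
print(camera_model("scene")["camera_matrix"])
M=(abs(W[...,0]-.355)<.05)&(abs(W[...,1]+.358)<.06)&(W[...,2]>.03)&(W[...,2]<.2)
for zz in np.arange(.03,.2,.01):
    Q=W[M&(abs(W[...,2]-zz-.005)<.005)]
    if len(Q):print("z",zz.round(2),len(Q),Q.min(0).round(3),Q.max(0).round(3))
a=cloud("scene");W=a[2]
M=(abs(W[...,0]-.405)<.05)&(abs(W[...,1]+.4075)<.06)&(W[...,2]>.0)&(W[...,2]<.1)
for zz in np.arange(.0,.1,.01):
    m=M&(abs(W[...,2]-zz-.005)<.005); d=m&(a[0].max(2)<110);Q=W[d]
    if len(Q):print("now z",zz.round(2),len(Q),Q.min(0).round(3),Q.max(0).round(3))
cv2.imwrite("pics/now.png",cv2.resize(a[0][215:270,285:350],(780,660)[:1]+(600,),interpolation=2))
m=camera_model("scene");K=np.array(m["camera_matrix"]);s=get_state()
for dz in(0,.02,.08):
    c=np.array(m["R"])@(s["position"]+[0,0,dz])+m["t"];p=K@c;print("tcp px",dz,p[:2]/p[2],"crop",((p[0]/p[2]-285)*12,(p[1]/p[2]-215)*600/55))
E
```

```text
[[498.2604788    0.         256.62592211]
 [  0.         498.2604788  185.7209052 ]
 [  0.           0.           1.        ]]
z 0.13 10 [ 0.343 -0.364  0.13 ] [ 0.355 -0.346  0.14 ]
z 0.14 22 [ 0.341 -0.37   0.14 ] [ 0.362 -0.345  0.15 ]
z 0.15 19 [ 0.338 -0.371  0.151] [ 0.363 -0.347  0.16 ]
z 0.16 15 [ 0.339 -0.372  0.16 ] [ 0.354 -0.345  0.17 ]
z 0.17 34 [ 0.339 -0.38   0.17 ] [ 0.364 -0.322  0.18 ]
z 0.18 69 [ 0.336 -0.394  0.18 ] [ 0.368 -0.316  0.19 ]
z 0.19 49 [ 0.335 -0.404  0.19 ] [ 0.366 -0.312  0.2  ]
now z 0.0 118 [ 0.355 -0.461  0.   ] [ 0.436 -0.348  0.01 ]
now z 0.01 28 [ 0.357 -0.465  0.01 ] [ 0.421 -0.357  0.02 ]
now z 0.02 37 [ 0.355 -0.466  0.02 ] [ 0.412 -0.397  0.029]
now z 0.03 23 [ 0.361 -0.46   0.032] [ 0.415 -0.386  0.04 ]
now z 0.04 22 [ 0.394 -0.428  0.041] [ 0.414 -0.387  0.05 ]
now z 0.05 23 [ 0.39  -0.428  0.05 ] [ 0.417 -0.387  0.059]
now z 0.06 18 [ 0.386 -0.428  0.06 ] [ 0.416 -0.389  0.07 ]
now z 0.07 50 [ 0.386 -0.447  0.07 ] [ 0.419 -0.361  0.08 ]
now z 0.08 62 [ 0.386 -0.453  0.08 ] [ 0.42  -0.358  0.09 ]
now z 0.09 48 [ 0.384 -0.457  0.09 ] [ 0.414 -0.354  0.1  ]
tcp px 0 [315.59300081 251.58795859] crop (np.float64(367.1160097234035), np.float64(399.14136640110513))
tcp px 0.02 [315.84446692 247.29030704] crop (np.float64(370.13360298495627), np.float64(352.25789503069484))
tcp px 0.08 [316.61914019 234.0508456 ] crop (np.float64(379.4296823110037), np.float64(207.82740650435554))
```

View pics/now.png

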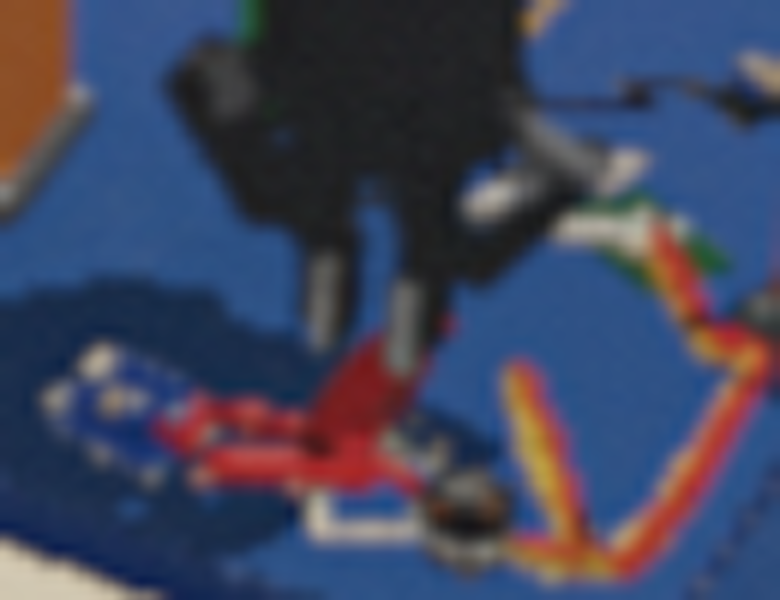

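The picture shows why it missed. The fingertips, at crop (320,345) and (405,375), end above the handle at (365,385), roughly 20–25 mm higher than the reported TCP. The depth cloud agrees: with the TCP at 0.1056 the lowest finger point is near 0.13. The driver is real, and I need to go lower. I'll open, descend in small steps and watch the force.

Emit:
{"op": "carry_out", "data": {"moves": [[[0, 0, 0], [0, 0, 0]], [[0, 0, 0], [0, 0, 0]], [[0, 0, 0], [0, 0, 0]], [[0, 0, 0], [0, 0, 0]], [[0, 0, -0.15], [0, 0, 0]], [[0, 0, -0.15], [0, 0, 0]], [[0, 0, -0.15], [0, 0, 0]], [[0, 0, -0.1], [0, 0, 0]]], "grip": 0.45}}

```text
t: 8.65
position: [0.4052, -0.4073, -0.0096]
tool_rot: [-3.139, -0.111, 0.001]
contact_force: [0.5, 0.4, 1.5]
gripper_width: 0.0382
grasp_force: 0.0
```

Emit:
{"op": "carry_out", "data": {"moves": [[[0, 0, -0.1], [0, 0, 0]], [[0, 0, -0.1], [0, 0, 0]], [[0, 0, 0], [0, 0, 0]], [[0, 0, 0], [0, 0, 0]], [[0, 0, 0], [0, 0, 0]], [[0, 0, 0], [0, 0, 0]], [[0, 0, 0], [0, 0, 0]], [[0, 0, 0], [0, 0, 0]]]}}

```text
t: 9.45
position: [0.4055, -0.4076, -0.0129]
tool_rot: [3.14, 0.111, 0.0]
contact_force: [0.3, -0.4, -0.2]
gripper_width: 0.0383
grasp_force: 0.0
```

Emit:
{"op": "carry_out", "data": {"moves": [[[0, 0, 0], [0, 0, 0]], [[0, 0, 0], [0, 0, 0]], [[0, 0, 0], [0, 0, 0]], [[0, 0, 0], [0, 0, 0]], [[0, 0, 0], [0, 0, 0]], [[0, 0, 0], [0, 0, 0]], [[0, 0, 0], [0, 0, 0]], [[0, 0, 0], [0, 0, 0]]], "grip": 0.0}}

```text
t: 10.25
position: [0.4058, -0.4078, -0.0126]
tool_rot: [3.139, 0.111, 0.001]
contact_force: [-0.1, 1.6, 4.2]
gripper_width: 0.0172
grasp_force: 60.9
```

It holds, but at 17 mm that is above the handle's widest line. I'll go about 8 mm lower for a sound grasp.

Emit:
{"op": "carry_out", "data": {"moves": [[[0, 0, 0], [0, 0, 0]], [[0, 0, 0], [0, 0, 0]], [[0, 0, 0], [0, 0, 0]], [[0, 0, -0.1], [0, 0, 0]], [[0, 0, -0.1], [0, 0, 0]], [[0, 0, -0.1], [0, 0, 0]], [[0, 0, -0.1], [0, 0, 0]], [[0, 0, 0], [0, 0, 0]]], "grip": 0.45}}

```text
t: 11.05
position: [0.4052, -0.4072, -0.0215]
tool_rot: [-3.139, -0.111, 0.001]
contact_force: [-0.3, 0.7, -1.0]
gripper_width: 0.0386
grasp_force: 0.0
```

Emit:
{"op": "carry_out", "data": {"moves": [[[0, 0, 0], [0, 0, 0]], [[0, 0, 0], [0, 0, 0]], [[0, 0, 0], [0, 0, 0]], [[0, 0, 0], [0, 0, 0]], [[0, 0, 0], [0, 0, 0]], [[0, 0, 0], [0, 0, 0]], [[0, 0, 0], [0, 0, 0]], [[0, 0, 0], [0, 0, 0]]], "grip": 0.0}}

```text
t: 11.85
position: [0.4057, -0.4077, -0.0208]
tool_rot: [3.139, 0.111, 0.001]
contact_force: [0.2, 0.2, 2.9]
gripper_width: 0.0179
grasp_force: 61.4
```

Gripped at 61 N. I'll lift and plan the carry.

Emit:
{"op": "carry_out", "data": {"moves": [[[0, 0, 0.3], [0, 0, 0]], [[0, 0, 0.7], [0, 0, 0]], [[0, 0, 1], [0, 0, 0]], [[0, 0, 1], [0, 0, 0]], [[0, 0, 1], [0, 0, 0]], [[0, 0, 1], [0, 0, 0]], [[0, 0, 1], [0, 0, 0]], [[0, 0, 1], [0, 0, 0]]]}}

```text
t: 12.65
position: [0.4054, -0.4075, 0.1209]
tool_rot: [3.139, 0.111, 0.001]
contact_force: [-0.2, 0.4, -1.3]
gripper_width: 0.0179
grasp_force: 61.1
```

```bash
python3 - <<'E'
from g import *
from h import *
plan([-.038,.086,-.021],4,.12,28)
z=np.load("c2.npz");W=z["sw"]
M=(abs(W[...,0]-.355)<.07)&(abs(W[...,1]+.358)<.07)
for zz in np.arange(.19,.30,.01):
    Q=W[M&(abs(W[...,2]-zz-.005)<.005)]
    if len(Q):print("z",zz.round(2),len(Q),Q.min(0).round(3),Q.max(0).round(3))
s=get_state();print({k:np.round(s[k],4) for k in ("t","contact_force","torque","gripper_width","grasp_force","position","joint_positions")})
E
```

```text
goal [0.5307 0.092  0.1382] delta [0.1253 0.4994 0.0173] units/row 28 [0.224 0.892 0.031] turn/row [-0.011 -0.179 -0.107] total [ -1.57 -25.02 -14.96]
n (20mm units per mm) [-0.02073  0.0041   0.04532]
z 0.19 49 [ 0.335 -0.404  0.19 ] [ 0.366 -0.312  0.2  ]
z 0.2 60 [ 0.334 -0.408  0.2  ] [ 0.362 -0.303  0.21 ]
z 0.21 81 [ 0.333 -0.417  0.21 ] [ 0.373 -0.297  0.22 ]
z 0.22 103 [ 0.331 -0.419  0.22 ] [ 0.369 -0.296  0.23 ]
z 0.23 76 [ 0.331 -0.406  0.23 ] [ 0.371 -0.309  0.24 ]
z 0.24 41 [ 0.33 -0.4   0.24] [ 0.366 -0.317  0.25 ]
z 0.25 17 [ 0.323 -0.396  0.25 ] [ 0.366 -0.323  0.26 ]
z 0.26 53 [ 0.314 -0.394  0.26 ] [ 0.365 -0.329  0.27 ]
z 0.27 61 [ 0.316 -0.395  0.27 ] [ 0.367 -0.325  0.279]
z 0.28 65 [ 0.314 -0.396  0.28 ] [ 0.364 -0.33   0.29 ]
z 0.29 63 [ 0.314 -0.395  0.29 ] [ 0.367 -0.328  0.3  ]
{'t': np.float64(12.65), 'contact_force': array([-0.216 ,  0.3878, -1.2859]), 'torque': array([ 0.0492,  0.0298, -0.0687]), 'gripper_width': np.float64(0.0179), 'grasp_force': np.float64(61.1218), 'position': array([ 0.4054, -0.4075,  0.1209]), 'joint_positions': array([-0.8313,  0.1464,  1.9129,  0.    ,  1.0817,  0.6686])}
```

Emit:
{"op": "carry_out", "data": {"moves": [[[0.224, 0.892, 0.4], [-0.011, -0.179, -0.107]], [[0.224, 0.892, 0.4], [-0.011, -0.179, -0.107]], [[0.224, 0.892, 0.4], [-0.011, -0.179, -0.107]], [[0.224, 0.892, 0.4], [-0.011, -0.179, -0.107]], [[0.224, 0.892, 0.4], [-0.011, -0.179, -0.107]], [[0.224, 0.892, 0.4], [-0.011, -0.179, -0.107]], [[0.224, 0.892, 0.4], [-0.011, -0.179, -0.107]], [[0.224, 0.892, 0.4], [-0.011, -0.179, -0.107]]]}}

```text
t: 13.45
position: [0.4412, -0.264, 0.1843]
tool_rot: [3.123, -0.007, 0.197]
contact_force: [0.8, -1.2, -0.2]
gripper_width: 0.0177
grasp_force: 61.0
```

Emit:
{"op": "carry_out", "data": {"moves": [[[0.224, 0.892, 0], [-0.011, -0.179, -0.107]], [[0.224, 0.892, 0], [-0.011, -0.179, -0.107]], [[0.224, 0.892, 0], [-0.011, -0.179, -0.107]], [[0.224, 0.892, 0], [-0.011, -0.179, -0.107]], [[0.224, 0.892, 0], [-0.011, -0.179, -0.107]], [[0.224, 0.892, 0], [-0.011, -0.179, -0.107]], [[0.224, 0.892, 0], [-0.011, -0.179, -0.107]], [[0.224, 0.892, 0], [-0.011, -0.179, -0.107]]]}}

```text
t: 14.25
position: [0.477, -0.1213, 0.1839]
tool_rot: [3.09, -0.123, 0.389]
contact_force: [0.1, -0.1, -0.9]
gripper_width: 0.0178
grasp_force: 61.0
```

Emit:
{"op": "carry_out", "data": {"moves": [[[0.224, 0.892, -0.15], [-0.011, -0.179, -0.107]], [[0.224, 0.892, -0.15], [-0.011, -0.179, -0.107]], [[0.224, 0.892, -0.15], [-0.011, -0.179, -0.107]], [[0.224, 0.892, -0.15], [-0.011, -0.179, -0.107]], [[0.224, 0.892, -0.15], [-0.011, -0.179, -0.107]], [[0.224, 0.892, -0.15], [-0.011, -0.179, -0.107]], [[0.224, 0.892, -0.15], [-0.011, -0.179, -0.107]], [[0.224, 0.892, -0.15], [-0.011, -0.179, -0.107]]]}}

```text
t: 15.05
position: [0.5128, 0.0213, 0.1598]
tool_rot: [3.042, -0.238, 0.578]
contact_force: [0.5, -0.5, -0.4]
gripper_width: 0.0179
grasp_force: 61.0
```

Emit:
{"op": "carry_out", "data": {"moves": [[[0.224, 0.892, -0.28], [-0.011, -0.179, -0.107]], [[0.224, 0.892, -0.28], [-0.011, -0.179, -0.107]], [[0.224, 0.892, -0.28], [-0.011, -0.179, -0.107]], [[0.224, 0.892, -0.28], [-0.011, -0.179, -0.107]], [[0, 0, 0], [0, 0, 0]], [[0, 0, 0], [0, 0, 0]], [[0, 0, 0], [0, 0, 0]], [[0, 0, 0], [0, 0, 0]]]}}

```text
t: 15.85
position: [0.5312, 0.0912, 0.1373]
tool_rot: [3.012, -0.296, 0.67]
contact_force: [0.4, 0.0, -1.0]
gripper_width: 0.0176
grasp_force: 61.0
```

```bash
cat > where.py <<'E'
from h import *; from g import *
def tray_state():
    s=get_state();q=RT.T@(s["position"]-O)
    D=RT.T@Ro.from_rotvec(s["tool_rot"]).as_matrix()
    print("tcp tray mm",(q*1000).round(1),"toolx in tray",D[:,0].round(3),"toolz",D[:,2].round(3),"t",s["t"],"w",s["gripper_width"].round(4))
    return q
E
python3 - <<'E'
from where import *
tray_state()
for c in("top","scene"):
    im,d,W=cloud(c);np.savez("d_%s.npz"%c,i=im,w=W)
    hsv=cv2.cvtColor(im,cv2.COLOR_BGR2HSV);q=(W-O)@RT
    red=((hsv[...,0]<8)|(hsv[...,0]>172))&(hsv[...,1]>150)
    M=red&(abs(q[...,0])<.15)&(q[...,1]>.03)&(q[...,1]<.15)&(q[...,2]>.03)&(q[...,2]<.3)
    P=q[M]*1000
    print(c,len(P))
    if len(P)>10:
        print(" mean",P.mean(0).round(1),"pct",np.percentile(P,[3,50,97],axis=0).round(1).tolist())
        for x in range(-100,60,10):
            Q=P[abs(P[:,0]-x)<5]
            if len(Q)>1:print("  x",x,len(Q),"y",Q[:,1].min().round(),Q[:,1].max().round(),"z",Q[:,2].min().round(),Q[:,2].max().round())
E
```

```text
Traceback (most recent call last):
  File "where.py", line 5, in tray_state
    print("tcp tray mm",(q*1000).round(1),"toolx in tray",D[:,0].round(3),"toolz",D[:,2].round(3),"t",s["t"],"w",s["gripper_width"].round(4))
                                                                                                                 ^^^^^^^^^^^^^^^^^^^^^^^^
AttributeError: 'float' object has no attribute 'round'
```

```bash
sed -i 's/s\["gripper_width"\].round(4)/round(s["gripper_width"],4)/' where.py
python3 - <<'E'
from where import *
tray_state()
for c in("top","scene"):
    im,d,W=cloud(c)
    hsv=cv2.cvtColor(im,cv2.COLOR_BGR2HSV);q=(W-O)@RT
    red=((hsv[...,0]<8)|(hsv[...,0]>172))&(hsv[...,1]>130)
    M=red&(abs(q[...,0])<.15)&(q[...,1]>.03)&(q[...,1]<.15)&(q[...,2]>.03)&(q[...,2]<.3)
    P=q[M]*1000
    print(c,len(P))
    for x in range(-120,80,10):
            Q=P[abs(P[:,0]-x)<5]
            if len(Q)>1:print("  x",x,len(Q),"y",Q[:,1].min().round(),Q[:,1].max().round(),"z",Q[:,2].min().round(),Q[:,2].max().round())
    np.savez("d_%s.npz"%c,i=im,w=W)
    if c=="scene":cv2.imwrite("pics/d.png",cv2.resize(im[130:230,190:310],(720,600),interpolation=2))
E
```

```text
tcp tray mm [-37.8  85.4  97.9] toolx in tray [ 1.    -0.     0.001] toolz [ 0.001  0.    -1.   ] t 15.85 w 0.0176
top 75
  x -40 13 y 81.0 95.0 z 135.0 145.0
  x -30 18 y 78.0 93.0 z 132.0 153.0
  x -20 17 y 76.0 94.0 z 133.0 196.0
  x -10 12 y 80.0 89.0 z 135.0 143.0
  x 0 14 y 78.0 91.0 z 131.0 143.0
scene 47
  x -80 4 y 75.0 88.0 z 135.0 145.0
  x -70 10 y 71.0 86.0 z 131.0 146.0
  x -60 10 y 74.0 92.0 z 134.0 145.0
  x -50 7 y 76.0 85.0 z 138.0 157.0
  x -40 2 y 46.0 100.0 z 136.0 176.0
  x -30 4 y 44.0 74.0 z 138.0 181.0
  x -20 3 y 77.0 81.0 z 133.0 137.0
  x -10 3 y 79.0 85.0 z 124.0 130.0
  x 0 4 y 81.0 86.0 z 131.0 141.0
```

View pics/d.png

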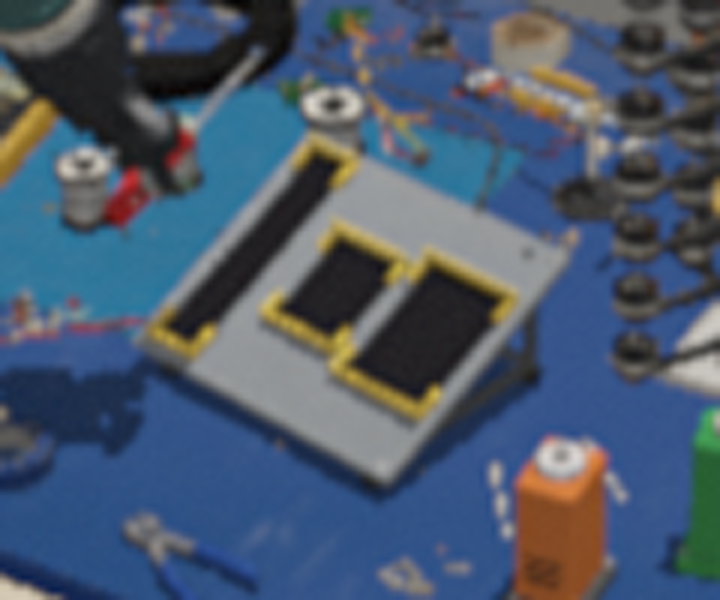

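The driver hangs parallel to the slope over the left bay (handle at (155,175), blade to (250,65)), and the cloud puts its centre about where planned. Lowering along the tray normal.

Emit:
{"op": "carry_out", "data": {"moves": [[[0.233, -0.046, -0.51], [0, 0, 0]], [[0.233, -0.046, -0.51], [0, 0, 0]], [[0.233, -0.046, -0.51], [0, 0, 0]], [[0.233, -0.046, -0.51], [0, 0, 0]], [[0.233, -0.046, -0.51], [0, 0, 0]], [[0.233, -0.046, -0.51], [0, 0, 0]], [[0.233, -0.046, -0.51], [0, 0, 0]], [[0.233, -0.046, -0.51], [0, 0, 0]]]}}

```text
t: 16.75
position: [0.5686, 0.0845, 0.054]
tool_rot: [3.012, -0.294, 0.668]
contact_force: [-0.1, -0.9, -1.1]
gripper_width: 0.0179
grasp_force: 61.0
```

Emit:
{"op": "carry_out", "data": {"moves": [[[0.052, -0.01, -0.113], [0, 0, 0]], [[0.052, -0.01, -0.113], [0, 0, 0]], [[0.052, -0.01, -0.113], [0, 0, 0]], [[0.052, -0.01, -0.113], [0, 0, 0]], [[0.052, -0.01, -0.113], [0, 0, 0]], [[0.052, -0.01, -0.113], [0, 0, 0]], [[0.052, -0.01, -0.113], [0, 0, 0]], [[0.052, -0.01, -0.113], [0, 0, 0]]]}}

```text
t: 17.55
position: [0.5766, 0.083, 0.0368]
tool_rot: [3.012, -0.294, 0.669]
contact_force: [0.4, 0.4, 0.0]
gripper_width: 0.0179
grasp_force: 61.0
```

Emit:
{"op": "carry_out", "data": {"moves": [[[0.021, -0.004, -0.045], [0, 0, 0]], [[0.021, -0.004, -0.045], [0, 0, 0]], [[0.021, -0.004, -0.045], [0, 0, 0]], [[0.021, -0.004, -0.045], [0, 0, 0]], [[0.021, -0.004, -0.045], [0, 0, 0]], [[0.021, -0.004, -0.045], [0, 0, 0]], [[0.0, 0, 0], [0, 0, 0]], [[0, 0, 0], [0, 0, 0]]]}}

```text
t: 18.35
position: [0.579, 0.0825, 0.0315]
tool_rot: [3.012, -0.294, 0.669]
contact_force: [0.3, 0.3, -1.1]
gripper_width: 0.0178
grasp_force: 61.0
```

```bash
python3 -c "
from where import *
tray_state();s=get_state();print((RT.T@s['contact_force']).round(2),s['torque'].round(3))"
```

```text
tcp tray mm [-38.4  86.1 -18.5] toolx in tray [1.    0.001 0.001] toolz [ 0.001  0.001 -1.   ] t 18.35 w 0.0178
[-0.23  0.32 -1.15] [0.012 0.18  0.02 ]
```

Another 2.5 mm should make contact; I'll go down gently while watching the force.

Emit:
{"op": "carry_out", "data": {"moves": [[[0.015, -0.003, -0.032], [0, 0, 0]], [[0.015, -0.003, -0.032], [0, 0, 0]], [[0.015, -0.003, -0.032], [0, 0, 0]], [[0.0, 0, 0], [0, 0, 0]], [[0.0, 0, 0], [0, 0, 0]], [[0.0, 0, 0], [0, 0, 0]], [[0.0, 0, 0], [0, 0, 0]], [[0, 0, 0], [0, 0, 0]]]}}

```text
t: 19.15
position: [0.58, 0.0824, 0.0296]
tool_rot: [3.012, -0.294, 0.669]
contact_force: [-0.3, 0.1, 0.1]
gripper_width: 0.0177
grasp_force: 61.0
```

```bash
python3 -c "
from where import *
tray_state();s=get_state();print((RT.T@s['contact_force']).round(2),s['torque'].round(3))"
```

```text
tcp tray mm [-38.4  86.1 -20.6] toolx in tray [1.    0.001 0.001] toolz [ 0.001  0.001 -1.   ] t 19.15 w 0.0177
[-0.26 -0.    0.25] [ 0.118  0.28  -0.001]
```

Emit:
{"op": "carry_out", "data": {"moves": [[[0.015, -0.003, -0.032], [0, 0, 0]], [[0.015, -0.003, -0.032], [0, 0, 0]], [[0.0, 0, 0], [0, 0, 0]], [[0.0, 0, 0], [0, 0, 0]], [[0.0, 0, 0], [0, 0, 0]], [[0.0, 0, 0], [0, 0, 0]], [[0.0, 0, 0], [0, 0, 0]], [[0, 0, 0], [0, 0, 0]]]}}

```text
t: 19.95
position: [0.5804, 0.0823, 0.0288]
tool_rot: [3.012, -0.295, 0.669]
contact_force: [-5.2, -0.1, 6.5]
gripper_width: 0.0178
grasp_force: 62.3
```

```bash
python3 -c "
from where import *
tray_state();s=get_state();print((RT.T@s['contact_force']).round(2),s['torque'].round(3))"
```

```text
tcp tray mm [-38.3  86.2 -21.5] toolx in tray [1.    0.    0.001] toolz [ 0.001  0.    -1.   ] t 19.95 w 0.0178
[-1.85 -1.08  8.03] [ 0.031  0.67  -0.083]
```

The driver touched down at exactly the expected depth with 8 N. Releasing and retracting along the normal.

Emit:
{"op": "carry_out", "data": {"moves": [[[0, 0, 0], [0, 0, 0]], [[0, 0, 0], [0, 0, 0]], [[0, 0, 0], [0, 0, 0]], [[0, 0, 0], [0, 0, 0]], [[0, 0, 0], [0, 0, 0]], [[-0.05, 0.01, 0.11], [0, 0, 0]], [[-0.1, 0.02, 0.22], [0, 0, 0]], [[-0.15, 0.03, 0.33], [0, 0, 0]]], "grip": 0.5}}

```text
t: 20.75
position: [0.5741, 0.0834, 0.0416]
tool_rot: [3.012, -0.294, 0.668]
contact_force: [-0.4, 0.7, -0.4]
gripper_width: 0.0426
grasp_force: 0.0
```

Emit:
{"op": "carry_out", "data": {"moves": [[[-0.269, 0.053, 0.589], [0, 0, 0]], [[-0.269, 0.053, 0.589], [0, 0, 0]], [[-0.269, 0.053, 0.589], [0, 0, 0]], [[-0.269, 0.053, 0.589], [0, 0, 0]], [[-0.269, 0.053, 0.589], [0, 0, 0]], [[-0.269, 0.053, 0.589], [0, 0, 0]], [[-0.269, 0.053, 0.589], [0, 0, 0]], [[-0.269, 0.053, 0.589], [0, 0, 0]]], "grip": 1.0}}

```text
t: 21.55
position: [0.531, 0.092, 0.1368]
tool_rot: [3.012, -0.294, 0.669]
contact_force: [-0.6, -0.5, -0.9]
gripper_width: 0.0852
grasp_force: 0.0
```

```bash
cat >> where.py <<'E'
def to_flat(G,yaw,n):
    s=get_state();D=Ro.from_euler('z',yaw,degrees=True)*Ro.from_euler('y',180,degrees=True)
    # tool: x along -yawdir or +yawdir: keep x along yaw dir, z down
    X=Ro.from_euler('z',yaw,degrees=True).as_matrix()
    D=Ro.from_matrix(np.stack([X[:,0],-X[:,1],-X[:,2]],1))*Ro.from_rotvec(s["tool_rot"]).inv()
    d=np.array(G)-s["position"];rv=np.degrees(D.as_rotvec())
    print("units total",(d/.02).round(2),"per row",n,(d/n/.02).round(3),"turn/row",(rv/n/5).round(3),"tot",rv.round(1))
def drv():
    for c in("top","scene"):
        im,d,W=cloud(c);hsv=cv2.cvtColor(im,cv2.COLOR_BGR2HSV);q=(W-O)@RT*1000
        red=((hsv[...,0]<8)|(hsv[...,0]>172))&(hsv[...,1]>130)
        P=q[red&(abs(q[...,0])<120)&(q[...,1]>40)&(q[...,1]<140)&(q[...,2]>4)&(q[...,2]<60)]
        print(c,len(P),np.percentile(P,[2,50,98],axis=0).round(1).tolist() if len(P) else '')
E
python3 -c "
from where import *
tray_state();drv();to_flat([.416,.3275,.12],9.5,16)"
```

```text
tcp tray mm [-38.3  86.1  97.6] toolx in tray [1.    0.001 0.001] toolz [ 0.001  0.001 -1.   ] t 21.55 w 0.0852
top 134 [[-76.2, 77.3, 5.8], [-39.2, 85.9, 18.6], [-1.1, 96.0, 24.8]]
scene 81 [[-76.4, 73.1, 5.8], [-43.0, 81.3, 16.1], [-3.3, 91.5, 27.5]]
units total [-5.82 11.75 -0.92] per row 16 [-0.364  0.734 -0.057] turn/row [0.003 0.317 0.254] tot [ 0.3 25.4 20.3]
```

The driver lies centred: tray x from -76 to -1 (as intended), y 86, top 26 mm. On to the enclosure.

Emit:
{"op": "carry_out", "data": {"moves": [[[-0.364, 0.734, -0.057], [0.003, 0.317, 0.254]], [[-0.364, 0.734, -0.057], [0.003, 0.317, 0.254]], [[-0.364, 0.734, -0.057], [0.003, 0.317, 0.254]], [[-0.364, 0.734, -0.057], [0.003, 0.317, 0.254]], [[-0.364, 0.734, -0.057], [0.003, 0.317, 0.254]], [[-0.364, 0.734, -0.057], [0.003, 0.317, 0.254]], [[-0.364, 0.734, -0.057], [0.003, 0.317, 0.254]], [[-0.364, 0.734, -0.057], [0.003, 0.317, 0.254]]]}}

```text
t: 22.45
position: [0.4726, 0.2107, 0.1265]
tool_rot: [3.102, -0.015, 0.334]
contact_force: [-0.2, 0.7, -0.2]
gripper_width: 0.0854
grasp_force: 0.0
```

Emit:
{"op": "carry_out", "data": {"moves": [[[-0.364, 0.734, -0.057], [0.003, 0.317, 0.254]], [[-0.364, 0.734, -0.057], [0.003, 0.317, 0.254]], [[-0.364, 0.734, -0.057], [0.003, 0.317, 0.254]], [[-0.364, 0.734, -0.057], [0.003, 0.317, 0.254]], [[-0.364, 0.734, -0.057], [0.003, 0.317, 0.254]], [[-0.364, 0.734, -0.057], [0.003, 0.317, 0.254]], [[-0.364, 0.734, -0.057], [0.003, 0.317, 0.254]], [[-0.364, 0.734, -0.057], [0.003, 0.317, 0.254]]]}}

```text
t: 23.25
position: [0.4144, 0.328, 0.1174]
tool_rot: [3.129, 0.264, -0.009]
contact_force: [-0.1, 0.2, 0.6]
gripper_width: 0.0851
grasp_force: 0.0
```

```bash
python3 -c "
from where import *
to_flat([.416,.3275,-.02],9.5,16)"
```

```text
units total [ 0.08 -0.03 -6.87] per row 16 [ 0.005 -0.002 -0.429] turn/row [ 0.002 -0.004 -0.002] tot [ 0.1 -0.3 -0.1]
```

Emit:
{"op": "carry_out", "data": {"moves": [[[0.05, 0, -1], [0, 0, 0]], [[0.03, 0, -1], [0, 0, 0]], [[0, 0, -1], [0, 0, 0]], [[0, 0, -1], [0, 0, 0]], [[0, 0, -0.9], [0, 0, 0]], [[0, 0, -0.7], [0, 0, 0]], [[0, 0, -0.5], [0, 0, 0]], [[0, 0, -0.4], [0, 0, 0]]]}}

```text
t: 24.05
position: [0.4165, 0.327, -0.0132]
tool_rot: [3.128, 0.261, -0.006]
contact_force: [-0.2, 0.4, -0.9]
gripper_width: 0.0856
grasp_force: 0.0
```

Emit:
{"op": "carry_out", "data": {"moves": [[[0, 0, -0.2], [0, 0, 0]], [[0, 0, -0.17], [0, 0, 0]], [[0, 0, 0], [0, 0, 0]], [[0, 0, 0], [0, 0, 0]], [[0, 0, 0], [0, 0, 0]], [[0, 0, 0], [0, 0, 0]], [[0, 0, 0], [0, 0, 0]], [[0, 0, 0], [0, 0, 0]]]}}

```text
t: 24.85
position: [0.4167, 0.3269, -0.0197]
tool_rot: [3.129, 0.261, -0.004]
contact_force: [0.3, -0.2, -0.8]
gripper_width: 0.0852
grasp_force: 0.0
```

Emit:
{"op": "carry_out", "data": {"moves": [[[0, 0, 0], [0, 0, 0]], [[0, 0, 0], [0, 0, 0]], [[0, 0, 0], [0, 0, 0]], [[0, 0, 0], [0, 0, 0]], [[0, 0, 0], [0, 0, 0]], [[0, 0, 0], [0, 0, 0]], [[0, 0, 0], [0, 0, 0]], [[0, 0, 0], [0, 0, 0]]], "grip": 0.0}}

```text
t: 25.65
position: [0.417, 0.3271, -0.0195]
tool_rot: [3.129, 0.261, -0.004]
contact_force: [0.5, 0.5, 4.3]
gripper_width: 0.0609
grasp_force: 65.5
```

```bash
python3 -c "
from where import *
plan([0,-.074,-.02],9.6,.12,24)"
```

```text
goal [ 0.533  -0.0716  0.1551] delta [ 0.1159 -0.3986  0.1746] units/row 24 [ 0.242 -0.831  0.364] turn/row [-0.003 -0.209 -0.171] total [ -0.35 -25.13 -20.47]
n (20mm units per mm) [-0.02073  0.0041   0.04532]
```

Emit:
{"op": "carry_out", "data": {"moves": [[[0, 0, 0.3], [0, 0, 0]], [[0, 0, 0.7], [0, 0, 0]], [[0, 0, 1], [0, 0, 0]], [[0, 0, 1], [0, 0, 0]], [[0, 0, 1], [0, 0, 0]], [[0, 0, 1], [0, 0, 0]], [[0, 0, 1], [0, 0, 0]], [[0, 0, 1], [0, 0, 0]]]}}

```text
t: 26.45
position: [0.4161, 0.3264, 0.1214]
tool_rot: [3.128, 0.261, -0.005]
contact_force: [0.8, -1.1, -0.7]
gripper_width: 0.0611
grasp_force: 65.2
```

Emit:
{"op": "carry_out", "data": {"moves": [[[0.242, -0.831, 0.35], [-0.003, -0.209, -0.171]], [[0.242, -0.831, 0.35], [-0.003, -0.209, -0.171]], [[0.242, -0.831, 0.35], [-0.003, -0.209, -0.171]], [[0.242, -0.831, 0.35], [-0.003, -0.209, -0.171]], [[0.242, -0.831, 0.35], [-0.003, -0.209, -0.171]], [[0.242, -0.831, 0.35], [-0.003, -0.209, -0.171]], [[0.242, -0.831, 0.35], [-0.003, -0.209, -0.171]], [[0.242, -0.831, 0.35], [-0.003, -0.209, -0.171]]]}}

```text
t: 27.25
position: [0.4557, 0.1923, 0.1766]
tool_rot: [3.116, 0.07, 0.224]
contact_force: [0.9, -0.0, -0.6]
gripper_width: 0.0611
grasp_force: 65.1
```

Emit:
{"op": "carry_out", "data": {"moves": [[[0.242, -0.831, 0], [-0.003, -0.209, -0.171]], [[0.242, -0.831, 0], [-0.003, -0.209, -0.171]], [[0.242, -0.831, 0], [-0.003, -0.209, -0.171]], [[0.242, -0.831, 0], [-0.003, -0.209, -0.171]], [[0.242, -0.831, 0], [-0.003, -0.209, -0.171]], [[0.242, -0.831, 0], [-0.003, -0.209, -0.171]], [[0.242, -0.831, 0], [-0.003, -0.209, -0.171]], [[0.242, -0.831, 0], [-0.003, -0.209, -0.171]]]}}

```text
t: 28.05
position: [0.4941, 0.0593, 0.1764]
tool_rot: [3.077, -0.117, 0.446]
contact_force: [0.3, 0.4, -0.5]
gripper_width: 0.0607
grasp_force: 65.1
```

Emit:
{"op": "carry_out", "data": {"moves": [[[0.242, -0.831, -0.14], [-0.003, -0.209, -0.171]], [[0.242, -0.831, -0.14], [-0.003, -0.209, -0.171]], [[0.242, -0.831, -0.14], [-0.003, -0.209, -0.171]], [[0.242, -0.831, -0.14], [-0.003, -0.209, -0.171]], [[0.242, -0.831, -0.14], [-0.003, -0.209, -0.171]], [[0.242, -0.831, -0.14], [-0.003, -0.209, -0.171]], [[0.242, -0.831, -0.14], [-0.003, -0.209, -0.171]], [[0.242, -0.831, -0.14], [-0.003, -0.209, -0.171]]]}}

```text
t: 28.85
position: [0.5326, -0.0737, 0.1539]
tool_rot: [3.01, -0.302, 0.662]
contact_force: [0.4, 1.1, -0.4]
gripper_width: 0.0607
grasp_force: 65.1
```

```bash
cat >> where.py <<'E'
def corr(pt):
    s=get_state();q=tray_state();d=RT@(np.array(pt)-q);print("delta units",(d/.02).round(3),"force tray",(RT.T@s["contact_force"]).round(1),"torque",s["torque"].round(2))
    X=RT;D=Ro.from_matrix(np.stack([X[:,0],-X[:,1],-X[:,2]],1))*Ro.from_rotvec(s["tool_rot"]).inv();print("rot left units",(np.degrees(D.as_rotvec())/5).round(3))
E
python3 -c "
from where import *
corr([0.001,-.074,.095])
for c in('top','scene'):
    im,d,W=cloud(c);hsv=cv2.cvtColor(im,cv2.COLOR_BGR2HSV);q=(W-O)@RT*1000
    g=(hsv[...,1]<40)&(hsv[...,2]>90)
    P=q[g&(abs(q[...,0])<70)&(abs(q[...,1]+74)<50)&(q[...,2]>95)&(q[...,2]<165)]
    print(c,len(P),np.percentile(P,[2,50,98],axis=0).round(1).tolist())
"
```

```text
tcp tray mm [ -0.5 -76.1  98.9] toolx in tray [ 1.    -0.003 -0.003] toolz [-0.003 -0.003 -1.   ] t 28.85 w 0.0607
delta units [ 0.167  0.075 -0.145] force tray [-0.   1.2 -0.5] torque [0.08 0.27 0.01]
rot left units [ 0.011 -0.037  0.052]
top 345 [[1.1, -105.3, 127.0], [25.0, -74.3, 150.4], [43.5, -43.1, 156.1]]
scene 149 [[-43.3, -116.2, 125.0], [-12.7, -81.5, 151.3], [40.6, -47.0, 160.1]]
```

The enclosure hangs level with the slope, with extents x ±43 and y about -43 to -105. It is centred over its bay, so I'm lowering it.

Emit:
{"op": "carry_out", "data": {"moves": [[[0.237, -0.04, -0.51], [0.001, -0.005, 0.006]], [[0.237, -0.04, -0.51], [0.001, -0.005, 0.006]], [[0.237, -0.04, -0.51], [0.001, -0.005, 0.006]], [[0.237, -0.04, -0.51], [0.001, -0.005, 0.006]], [[0.237, -0.04, -0.51], [0.001, -0.005, 0.006]], [[0.237, -0.04, -0.51], [0.001, -0.005, 0.006]], [[0.237, -0.04, -0.51], [0.001, -0.005, 0.006]], [[0.237, -0.04, -0.51], [0.001, -0.005, 0.006]]]}}

```text
t: 29.75
position: [0.5711, -0.0785, 0.0711]
tool_rot: [3.013, -0.294, 0.666]
contact_force: [0.0, 0.4, -1.0]
gripper_width: 0.0609
grasp_force: 65.1
```

Emit:
{"op": "carry_out", "data": {"moves": [[[0.052, -0.01, -0.113], [0, 0, 0]], [[0.052, -0.01, -0.113], [0, 0, 0]], [[0.052, -0.01, -0.113], [0, 0, 0]], [[0.052, -0.01, -0.113], [0, 0, 0]], [[0.052, -0.01, -0.113], [0, 0, 0]], [[0.052, -0.01, -0.113], [0, 0, 0]], [[0.052, -0.01, -0.113], [0, 0, 0]], [[0.052, -0.01, -0.113], [0, 0, 0]]]}}

```text
t: 30.55
position: [0.5791, -0.0801, 0.054]
tool_rot: [3.013, -0.294, 0.667]
contact_force: [0.8, -0.0, -0.2]
gripper_width: 0.0609
grasp_force: 65.1
```

Emit:
{"op": "carry_out", "data": {"moves": [[[0.021, -0.004, -0.045], [0, 0, 0]], [[0.021, -0.004, -0.045], [0, 0, 0]], [[0.021, -0.004, -0.045], [0, 0, 0]], [[0.021, -0.004, -0.045], [0, 0, 0]], [[0.021, -0.004, -0.045], [0, 0, 0]], [[0.021, -0.004, -0.045], [0, 0, 0]], [[0.021, -0.004, -0.045], [0, 0, 0]], [[0, 0, 0], [0, 0, 0]]]}}

```text
t: 31.35
position: [0.5819, -0.0806, 0.0476]
tool_rot: [3.013, -0.294, 0.666]
contact_force: [-0.0, -0.5, -0.3]
gripper_width: 0.061
grasp_force: 65.1
```

```bash
python3 -c "
from where import *
corr([0,-.075,-.0205])"
```

```text
tcp tray mm [ -0.3 -73.4 -18.5] toolx in tray [ 1.     0.001 -0.001] toolz [-0.001  0.001 -1.   ] t 31.35 w 0.061
delta units [ 0.041 -0.091 -0.084] force tray [-0.1 -0.5 -0.3] torque [ 0.09  0.21 -0.02]
rot left units [-0.005 -0.013 -0.014]
```

Emit:
{"op": "carry_out", "data": {"moves": [[[0.005, -0.052, -0.032], [0, 0, 0]], [[0.015, -0.003, -0.032], [0, 0, 0]], [[0.01, -0.002, -0.022], [0, 0, 0]], [[0.0, 0, 0], [0, 0, 0]], [[0.0, 0, 0], [0, 0, 0]], [[0.0, 0, 0], [0, 0, 0]], [[0.0, 0, 0], [0, 0, 0]], [[0, 0, 0], [0, 0, 0]]]}}

```text
t: 32.15
position: [0.5826, -0.0819, 0.0462]
tool_rot: [3.013, -0.294, 0.667]
contact_force: [-4.3, -0.2, 5.3]
gripper_width: 0.0608
grasp_force: 65.7
```

```bash
python3 -c "
from where import *
corr([0,-.074,-.0205])"
```

```text
tcp tray mm [ -0.1 -74.4 -20.1] toolx in tray [ 1.     0.001 -0.001] toolz [-0.001  0.001 -1.   ] t 32.15 w 0.0608
delta units [ 0.017  0.02  -0.015] force tray [-1.6 -1.   6.6] torque [-0.18  0.55 -0.23]
rot left units [-0.004 -0.009 -0.014]
```

It touched down with 6.6 N at the expected depth. Releasing and retracting.

Emit:
{"op": "carry_out", "data": {"moves": [[[0, 0, 0], [0, 0, 0]], [[0, 0, 0], [0, 0, 0]], [[0, 0, 0], [0, 0, 0]], [[0, 0, 0], [0, 0, 0]], [[0, 0, 0], [0, 0, 0]], [[-0.05, 0.01, 0.11], [0, 0, 0]], [[-0.1, 0.02, 0.22], [0, 0, 0]], [[-0.15, 0.03, 0.33], [0, 0, 0]]], "grip": 0.88}}

```text
t: 32.95
position: [0.5762, -0.0805, 0.0593]
tool_rot: [3.013, -0.294, 0.665]
contact_force: [-0.7, -0.1, -0.6]
gripper_width: 0.0754
grasp_force: 0.0
```

Emit:
{"op": "carry_out", "data": {"moves": [[[-0.269, 0.053, 0.589], [0, 0, 0]], [[-0.269, 0.053, 0.589], [0, 0, 0]], [[-0.269, 0.053, 0.589], [0, 0, 0]], [[-0.269, 0.053, 0.589], [0, 0, 0]], [[-0.269, 0.053, 0.589], [0, 0, 0]], [[-0.269, 0.053, 0.589], [0, 0, 0]], [[-0.269, 0.053, 0.589], [0, 0, 0]], [[-0.269, 0.053, 0.589], [0, 0, 0]]]}}

```text
t: 33.75
position: [0.5331, -0.072, 0.1545]
tool_rot: [3.013, -0.294, 0.667]
contact_force: [0.4, -0.3, 0.5]
gripper_width: 0.0749
grasp_force: 0.0
```

```bash
cat >> where.py <<'E'
def boxchk():
  for c in('top','scene'):
    im,d,W=cloud(c);hsv=cv2.cvtColor(im,cv2.COLOR_BGR2HSV);q=(W-O)@RT*1000
    g=(hsv[...,1]<60)&(hsv[...,2]>70)
    P=q[g&(abs(q[...,0])<70)&(abs(q[...,1]+74)<48)&(q[...,2]>20)&(q[...,2]<50)]
    if len(P)>20:
        r=cv2.minAreaRect(P[:,:2].astype(np.float32));cf=np.linalg.lstsq(np.c_[P[:,:2],np.ones(len(P))],P[:,2],rcond=None)[0]
        print(c,len(P),np.round(r[0],1),np.round(r[1],1),round(r[2],1),"z med",np.median(P[:,2]).round(1),"slope deg",np.degrees(cf[:2]).round(1))
E
python3 -c "
from where import *
tray_state();drv();boxchk();to_flat([.455,-.246,.15],4.7,16)"
```

```text
tcp tray mm [ -0.1 -74.4  99.3] toolx in tray [ 1.     0.001 -0.001] toolz [-0.001  0.001 -1.   ] t 33.75 w 0.0749
top 132 [[-76.0, 77.5, 9.3], [-38.5, 86.6, 17.8], [-1.4, 96.2, 27.1]]
scene 76 [[-78.5, 73.9, 5.4], [-43.1, 81.7, 17.8], [-1.3, 90.5, 31.7]]
top 480 [  0.7 -72.3] [85.9 61.9] 0.1 z med 31.8 slope deg [-0.9 -0.5]
scene 330 [  1.7 -74.3] [71.1 96.7] 89.6 z med 33.1 slope deg [0.6 3. ]
units total [-3.94 -8.69 -0.2 ] per row 16 [-0.246 -0.543 -0.013] turn/row [0.017 0.313 0.195] tot [ 1.4 25.  15.6]
```

Both parts sit flat and centred: the box top is 32 mm above the floor, at x 0.7 and y -72. Now the housing.

Emit:
{"op": "carry_out", "data": {"moves": [[[-0.246, -0.543, 0.05], [0.017, 0.313, 0.195]], [[-0.246, -0.543, 0.05], [0.017, 0.313, 0.195]], [[-0.246, -0.543, 0.05], [0.017, 0.313, 0.195]], [[-0.246, -0.543, 0.05], [0.017, 0.313, 0.195]], [[-0.246, -0.543, 0.05], [0.017, 0.313, 0.195]], [[-0.246, -0.543, 0.05], [0.017, 0.313, 0.195]], [[-0.246, -0.543, 0.05], [0.017, 0.313, 0.195]], [[-0.246, -0.543, 0.05], [0.017, 0.313, 0.195]]]}}

```text
t: 34.75
position: [0.4935, -0.1593, 0.1603]
tool_rot: [3.102, -0.083, 0.333]
contact_force: [0.5, -0.1, -1.3]
gripper_width: 0.0753
grasp_force: 0.0
```

Emit:
{"op": "carry_out", "data": {"moves": [[[-0.246, -0.543, -0.07], [0.017, 0.313, 0.195]], [[-0.246, -0.543, -0.07], [0.017, 0.313, 0.195]], [[-0.246, -0.543, -0.07], [0.017, 0.313, 0.195]], [[-0.246, -0.543, -0.07], [0.017, 0.313, 0.195]], [[-0.246, -0.543, -0.07], [0.017, 0.313, 0.195]], [[-0.246, -0.543, -0.07], [0.017, 0.313, 0.195]], [[-0.246, -0.543, -0.07], [0.017, 0.313, 0.195]], [[-0.246, -0.543, -0.07], [0.017, 0.313, 0.195]]]}}

```text
t: 35.55
position: [0.4544, -0.2467, 0.1499]
tool_rot: [3.139, 0.132, -0.005]
contact_force: [-0.2, -0.2, -0.7]
gripper_width: 0.0753
grasp_force: 0.0
```

```bash
python3 -c "
from where import *
to_flat([.455,-.246,.05],4.7,8)
im,d,W=cloud('scene');hsv=cv2.cvtColor(im,cv2.COLOR_BGR2HSV)
o=(hsv[...,0]>4)&(hsv[...,0]<18)&(hsv[...,1]>150)
P=W[o&(abs(W[...,0]-.455)<.06)&(abs(W[...,1]+.246)<.06)]
print(len(P),np.percentile(P,[2,50,98],axis=0).round(4).tolist())"
```

```text
units total [ 0.03  0.03 -5.  ] per row 8 [ 0.004  0.004 -0.625] turn/row [ 0.    -0.005 -0.002] tot [ 0.  -0.2 -0.1]
259 [[0.4247, -0.2706, 0.021], [0.4331, -0.2604, 0.0644], [0.4698, -0.2357, 0.1043]]
```

Emit:
{"op": "carry_out", "data": {"moves": [[[0.03, 0.03, -0.9], [0, 0, 0]], [[0, 0, -0.9], [0, 0, 0]], [[0, 0, -0.8], [0, 0, 0]], [[0, 0, -0.7], [0, 0, 0]], [[0, 0, -0.6], [0, 0, 0]], [[0, 0, -0.5], [0, 0, 0]], [[0, 0, -0.4], [0, 0, 0]], [[0, 0, -0.2], [0, 0, 0]]]}}

```text
t: 36.4
position: [0.4552, -0.2451, 0.0495]
tool_rot: [3.139, 0.13, -0.003]
contact_force: [-0.4, -0.3, -0.0]
gripper_width: 0.0752
grasp_force: 0.0
```

Emit:
{"op": "carry_out", "data": {"moves": [[[0, 0, 0], [0, 0, 0]], [[0, 0, 0], [0, 0, 0]], [[0, 0, 0], [0, 0, 0]], [[0, 0, 0], [0, 0, 0]], [[0, 0, 0], [0, 0, 0]], [[0, 0, 0], [0, 0, 0]], [[0, 0, 0], [0, 0, 0]], [[0, 0, 0], [0, 0, 0]]], "grip": 0.0}}

```text
t: 37.2
position: [0.4563, -0.2459, 0.0511]
tool_rot: [3.137, 0.13, 0.001]
contact_force: [0.6, -2.3, 5.1]
gripper_width: 0.0389
grasp_force: 61.4
```

```bash
python3 -c "
from where import *
s=get_state();print({k:np.round(s[k],4) for k in ('contact_force','torque','gripper_width','position','tool_rot')})
plan([0,.008,.05],4.7,.10,20)"
```

```text
{'contact_force': array([ 0.6034, -2.3402,  5.1228]), 'torque': array([-0.3865, -0.0548,  0.045 ]), 'gripper_width': np.float64(0.0389), 'position': array([ 0.4563, -0.2459,  0.0511]), 'tool_rot': array([3.1371e+00, 1.2950e-01, 1.2000e-03])}
goal [0.5282 0.013  0.2004] delta [0.0719 0.2589 0.1493] units/row 20 [0.18  0.647 0.373] turn/row [-0.014 -0.25  -0.156] total [ -1.42 -25.04 -15.65]
n (20mm units per mm) [-0.02073  0.0041   0.04532]
```

Emit:
{"op": "carry_out", "data": {"moves": [[[0, 0, 0.3], [0, 0, 0]], [[0, 0, 0.7], [0, 0, 0]], [[0, 0, 1], [0, 0, 0]], [[0, 0, 1], [0, 0, 0]], [[0, 0, 1], [0, 0, 0]], [[0, 0, 1], [0, 0, 0]], [[0, 0, 1], [0, 0, 0]], [[0, 0, 1], [0, 0, 0]]]}}

```text
t: 38.0
position: [0.4545, -0.2444, 0.191]
tool_rot: [-3.138, -0.13, 0.004]
contact_force: [0.2, 0.0, -2.3]
gripper_width: 0.0391
grasp_force: 60.7
```

Emit:
{"op": "carry_out", "data": {"moves": [[[0.15, 0.539, 0.35], [-0.012, -0.209, -0.13]], [[0.15, 0.539, 0.35], [-0.012, -0.209, -0.13]], [[0.15, 0.539, 0.35], [-0.012, -0.209, -0.13]], [[0.15, 0.539, 0.35], [-0.012, -0.209, -0.13]], [[0.15, 0.539, 0.35], [-0.012, -0.209, -0.13]], [[0.15, 0.539, 0.35], [-0.012, -0.209, -0.13]], [[0.15, 0.539, 0.35], [-0.012, -0.209, -0.13]], [[0.15, 0.539, 0.35], [-0.012, -0.209, -0.13]]]}}

```text
t: 38.8
position: [0.4795, -0.1579, 0.2466]
tool_rot: [3.119, -0.014, 0.228]
contact_force: [-0.7, -0.2, -2.2]
gripper_width: 0.0391
grasp_force: 60.6
```

Emit:
{"op": "carry_out", "data": {"moves": [[[0.15, 0.539, 0], [-0.012, -0.209, -0.13]], [[0.15, 0.539, 0], [-0.012, -0.209, -0.13]], [[0.15, 0.539, 0], [-0.012, -0.209, -0.13]], [[0.15, 0.539, 0], [-0.012, -0.209, -0.13]], [[0.15, 0.539, 0], [-0.012, -0.209, -0.13]], [[0.15, 0.539, 0], [-0.012, -0.209, -0.13]], [[0.15, 0.539, 0], [-0.012, -0.209, -0.13]], [[0.15, 0.539, 0], [-0.012, -0.209, -0.13]]]}}

```text
t: 39.6
position: [0.5032, -0.0716, 0.2463]
tool_rot: [3.076, -0.156, 0.45]
contact_force: [-0.1, -0.1, -1.7]
gripper_width: 0.0389
grasp_force: 60.7
```

Emit:
{"op": "carry_out", "data": {"moves": [[[0.15, 0.539, -0.28], [-0.012, -0.209, -0.13]], [[0.15, 0.539, -0.28], [-0.012, -0.209, -0.13]], [[0.15, 0.539, -0.28], [-0.012, -0.209, -0.13]], [[0.15, 0.539, -0.28], [-0.012, -0.209, -0.13]], [[0.15, 0.539, -0.28], [-0.012, -0.209, -0.13]], [[0.15, 0.539, -0.28], [-0.012, -0.209, -0.13]], [[0.15, 0.539, -0.28], [-0.012, -0.209, -0.13]], [[0.15, 0.539, -0.28], [-0.012, -0.209, -0.13]]]}}

```text
t: 40.4
position: [0.5269, 0.0146, 0.2012]
tool_rot: [3.012, -0.295, 0.668]
contact_force: [0.0, -0.3, -2.2]
gripper_width: 0.0386
grasp_force: 60.7
```

```bash
cat >> where.py <<'E'
def hous(zlo,zhi):
  for c in('top','scene'):
    im,d,W=cloud(c);hsv=cv2.cvtColor(im,cv2.COLOR_BGR2HSV);q=(W-O)@RT*1000
    o=(hsv[...,0]>4)&(hsv[...,0]<18)&(hsv[...,1]>140)
    P=q[o&(abs(q[...,0])<80)&(abs(q[...,1]-8)<60)&(q[...,2]>zlo)&(q[...,2]<zhi)]
    print(c,len(P))
    for z in range(int(zlo),int(zhi),20):
        Q=P[(P[:,2]>=z)&(P[:,2]<z+20)]
        if len(Q)>4:print("  z",z,len(Q),"x",np.percentile(Q[:,0],[3,50,97]).round(1),"y",np.percentile(Q[:,1],[3,97]).round(1))
    cv2.imwrite("pics/h_%s_%d.png"%(c,get_state()["t"]*100),cv2.resize(im[100:240,160:340],(771,600),interpolation=2))
E
python3 -c "
from where import *
corr([0,.008,.15]);hous(60,230)"; ls pics
```

```text
tcp tray mm [ -1.    9.3 151.3] toolx in tray [1. 0. 0.] toolz [ 0.  0. -1.] t 40.4 w 0.0386
delta units [ 0.061 -0.08  -0.038] force tray [-0.8 -0.2 -2. ] torque [0.06 0.4  0.01]
rot left units [-0.     0.003 -0.002]
top 198
  z 120 30 x [-1.9 22.8 24.3] y [-11.1  23. ]
  z 140 30 x [ 7.5 23.6 24.6] y [-10.1  25.4]
  z 160 31 x [12.5 23.4 24.7] y [-9.6 24. ]
  z 180 55 x [ 7.5 22.3 24.8] y [-9.  27.9]
  z 200 49 x [ 3.2 15.2 22.6] y [-7.9 27.7]
scene 199
  z 100 8 x [-27.   -8.6   6.2] y [-8.4  7.2]
  z 120 51 x [-29.4  -6.6  20.1] y [-14.    7.7]
  z 140 50 x [-30.8 -13.7  16.7] y [-13.9  11.4]
  z 160 46 x [-30.5 -19.4  15.3] y [-13.3  17.7]
  z 180 27 x [-30.9 -23.8  13.8] y [-14.5  24.9]
  z 200 17 x [-30.4 -24.3 -17.7] y [-12.3  19.4]
c1.png
c2.png
crop1.png
d.png
h_scene_4050.png
h_top_4045.png
left.png
now.png
s0.png
t0.png
```

It is held firm and tilted with the tray. I'll lower it with a small centring correction (+2.5 mm in x).

Emit:
{"op": "carry_out", "data": {"moves": [[[0.207, -0.046, -0.418], [0, 0, 0]], [[0.207, -0.046, -0.418], [0, 0, 0]], [[0.207, -0.046, -0.418], [0, 0, 0]], [[0.207, -0.046, -0.418], [0, 0, 0]], [[0.207, -0.046, -0.418], [0, 0, 0]], [[0.207, -0.046, -0.418], [0, 0, 0]], [[0.207, -0.046, -0.418], [0, 0, 0]], [[0.207, -0.046, -0.418], [0, 0, 0]]]}}

```text
t: 41.3
position: [0.5609, 0.0059, 0.1337]
tool_rot: [3.012, -0.294, 0.667]
contact_force: [0.1, 0.9, -1.9]
gripper_width: 0.039
grasp_force: 60.9
```

Emit:
{"op": "carry_out", "data": {"moves": [[[0.047, -0.009, -0.102], [0, 0, 0]], [[0.047, -0.009, -0.102], [0, 0, 0]], [[0.047, -0.009, -0.102], [0, 0, 0]], [[0.047, -0.009, -0.102], [0, 0, 0]], [[0.047, -0.009, -0.102], [0, 0, 0]], [[0.047, -0.009, -0.102], [0, 0, 0]], [[0.047, -0.009, -0.102], [0, 0, 0]], [[0, 0, 0], [0, 0, 0]]]}}

```text
t: 42.1
position: [0.5669, 0.0048, 0.1199]
tool_rot: [3.012, -0.294, 0.666]
contact_force: [-0.8, 1.0, -2.7]
gripper_width: 0.0394
grasp_force: 60.8
```

```bash
python3 -c "
from where import *
corr([0.0015,.0085,.0505]);hous(10,140)"
```

```text
tcp tray mm [ 1.9  7.6 60.3] toolx in tray [ 1.     0.001 -0.001] toolz [-0.001 -0.001 -1.   ] t 42.1 w 0.0394
delta units [ 0.195  0.009 -0.451] force tray [-2.1  0.8 -2. ] torque [0.08 0.4  0.  ]
rot left units [ 0.011 -0.011 -0.011]
top 164
  z 30 22 x [ 4.6 25.7 27.4] y [-12.4  22.9]
  z 50 25 x [14.4 25.8 27.9] y [-11.8  23.3]
  z 70 28 x [14.7 26.2 27.7] y [-11.1  25.5]
  z 90 60 x [ 6.5 23.2 26.9] y [-10.4  26.7]
  z 110 25 x [ 8.3 17.8 25.4] y [-9.3 23.9]
scene 187
  z 10 7 x [-1.3 14.2 21.9] y [-9.7 -5.5]
  z 30 48 x [-25.7  -7.9  23.3] y [-17.2  12.5]
  z 50 44 x [-27.4  -5.7  21.6] y [-15.4  18.1]
  z 70 43 x [-26.1 -17.5  21.1] y [-16.5  19.4]
  z 90 29 x [-25.1 -18.2  -2.1] y [-15.5  22. ]
  z 110 15 x [-25.1 -21.1 -15.4] y [-12.3  13.9]
```

Centred in x; I'll nudge y by +1.5 mm and go on down.

Emit:
{"op": "carry_out", "data": {"moves": [[[0.023, 0.015, -0.048], [0, 0, 0]], [[0.023, 0.015, -0.048], [0, 0, 0]], [[0.023, 0.015, -0.048], [0, 0, 0]], [[0.023, 0.015, -0.048], [0, 0, 0]], [[0.021, -0.002, -0.045], [0, 0, 0]], [[0.021, -0.004, -0.045], [0, 0, 0]], [[0.021, -0.004, -0.045], [0, 0, 0]], [[0, 0, 0], [0, 0, 0]]]}}

```text
t: 43.0
position: [0.5701, 0.0058, 0.1136]
tool_rot: [3.012, -0.294, 0.667]
contact_force: [-0.4, -0.1, -1.0]
gripper_width: 0.0389
grasp_force: 60.8
```

```bash
python3 -c "
from where import *
corr([0.0015,.0085,.0505])"
```

```text
tcp tray mm [ 1.8  9.1 53.3] toolx in tray [ 1.     0.001 -0.   ] toolz [-0.    -0.001 -1.   ] t 43.0 w 0.0389
delta units [ 0.036 -0.038 -0.133] force tray [-0.8 -0.1 -0.7] torque [0.05 0.4  0.  ]
rot left units [ 0.012 -0.008 -0.009]
```

Emit:
{"op": "carry_out", "data": {"moves": [[[0.015, -0.003, -0.032], [0, 0, 0]], [[0.015, -0.003, -0.032], [0, 0, 0]], [[0.015, -0.003, -0.032], [0, 0, 0]], [[0.01, -0.002, -0.022], [0, 0, 0]], [[0, 0, 0], [0, 0, 0]], [[0, 0, 0], [0, 0, 0]], [[0, 0, 0], [0, 0, 0]], [[0, 0, 0], [0, 0, 0]]]}}

```text
t: 43.8
position: [0.5713, 0.0056, 0.1115]
tool_rot: [3.012, -0.294, 0.667]
contact_force: [0.9, 0.3, -1.7]
gripper_width: 0.039
grasp_force: 60.8
```

```bash
python3 -c "
from where import *
corr([0.0015,.0085,.0505])"
```

```text
tcp tray mm [ 2.1  9.2 50.9] toolx in tray [ 1.     0.001 -0.   ] toolz [-0.    -0.001 -1.   ] t 43.8 w 0.039
delta units [-0.025 -0.029 -0.028] force tray [ 0.   0.4 -1.9] torque [ 0.04  0.35 -0.02]
rot left units [ 0.011 -0.003 -0.01 ]
```

No contact yet; another 1.5 mm.

Emit:
{"op": "carry_out", "data": {"moves": [[[0.01, -0.002, -0.022], [0, 0, 0]], [[0.01, -0.002, -0.022], [0, 0, 0]], [[0.01, -0.002, -0.022], [0, 0, 0]], [[0, 0, 0], [0, 0, 0]], [[0, 0, 0], [0, 0, 0]], [[0, 0, 0], [0, 0, 0]], [[0, 0, 0], [0, 0, 0]], [[0, 0, 0], [0, 0, 0]]]}}

```text
t: 44.6
position: [0.5718, 0.0054, 0.1111]
tool_rot: [3.011, -0.294, 0.667]
contact_force: [-8.9, 0.4, 8.3]
gripper_width: 0.0389
grasp_force: 61.7
```

```bash
python3 -c "
from where import *
corr([0.0015,.0085,.0505])"
```

```text
tcp tray mm [ 2.4  9.1 50.3] toolx in tray [ 1.     0.001 -0.   ] toolz [-0.    -0.001 -1.   ] t 44.6 w 0.0389
delta units [-0.047 -0.02  -0.011] force tray [-4.5 -1.3 11.2] torque [0.15 0.92 0.02]
rot left units [ 0.014 -0.004 -0.008]
```

Contact came at the expected height with 11 N. Releasing slowly, then retracting along the normal.

Emit:
{"op": "carry_out", "data": {"moves": [[[0, 0, 0], [0, 0, 0]], [[0, 0, 0], [0, 0, 0]], [[0, 0, 0], [0, 0, 0]], [[0, 0, 0], [0, 0, 0]], [[0, 0, 0], [0, 0, 0]], [[0, 0, 0], [0, 0, 0]], [[-0.05, 0.01, 0.11], [0, 0, 0]], [[-0.1, 0.02, 0.22], [0, 0, 0]]], "grip": 0.8}}

```text
t: 45.4
position: [0.5685, 0.0061, 0.1164]
tool_rot: [3.012, -0.294, 0.666]
contact_force: [-0.4, -0.5, -0.2]
gripper_width: 0.0687
grasp_force: 0.0
```

Emit:
{"op": "carry_out", "data": {"moves": [[[-0.207, 0.041, 0.453], [0, 0, 0]], [[-0.207, 0.041, 0.453], [0, 0, 0]], [[-0.207, 0.041, 0.453], [0, 0, 0]], [[-0.207, 0.041, 0.453], [0, 0, 0]], [[-0.207, 0.041, 0.453], [0, 0, 0]], [[-0.207, 0.041, 0.453], [0, 0, 0]], [[-0.207, 0.041, 0.453], [0, 0, 0]], [[-0.207, 0.041, 0.453], [0, 0, 0]]]}}

```text
t: 46.2
position: [0.5354, 0.0127, 0.19]
tool_rot: [3.012, -0.294, 0.667]
contact_force: [0.4, 0.1, 0.2]
gripper_width: 0.0683
grasp_force: 0.0
```

Emit:
{"op": "carry_out", "data": {"moves": [[[-0.3, -0.5, 0.5], [0, 0, 0]], [[-0.3, -0.7, 0.4], [0, 0, 0]], [[-0.3, -0.8, 0.2], [0, 0, 0]], [[-0.3, -0.8, 0], [0, 0, 0]], [[-0.3, -0.8, 0], [0, 0, 0]], [[-0.3, -0.6, 0], [0, 0, 0]], [[-0.1, -0.3, 0], [0, 0, 0]], [[0, 0, 0], [0, 0, 0]]]}}

```text
t: 47.0
position: [0.4976, -0.078, 0.2114]
tool_rot: [3.011, -0.296, 0.668]
contact_force: [0.3, 0.1, -0.4]
gripper_width: 0.0683
grasp_force: 0.0
```

```bash
python3 -c "
from where import *
tray_state();hous(10,140);drv();boxchk()"; cd pics; ls -t | head -3; cp $(ls -t h_scene*|head -1) fin.png
```

```text
tcp tray mm [ -6.5 -87.1 165.2] toolx in tray [ 1. -0.  0.] toolz [ 0.    -0.001 -1.   ] t 47.0 w 0.0683
top 219
  z 10 16 x [-10.2  22.3  24.3] y [-11.7  22.2]
  z 30 25 x [-12.4  22.4  24.4] y [-11.7  25.4]
  z 50 30 x [-4.3 22.  24.2] y [-11.9  24.4]
  z 70 28 x [-8.2 22.1 24. ] y [-11.7  23.3]
  z 90 120 x [-25.9   7.5  23. ] y [-11.3  25.9]
scene 235
  z 10 31 x [-28.4 -10.8  22.1] y [-15.2   8.8]
  z 30 44 x [-30.3  -8.2  16.5] y [-14.4   8.3]
  z 50 49 x [-29.6 -12.1  18.5] y [-15.   16.7]
  z 70 50 x [-28.6 -13.2  15.6] y [-17.3  16.3]
  z 90 57 x [-27.7 -10.7  21.8] y [-16.2  19.8]
top 133 [[-76.4, 77.9, 8.4], [-37.7, 86.3, 18.2], [-1.1, 96.3, 25.3]]
scene 78 [[-77.2, 71.8, 5.5], [-43.4, 80.4, 18.3], [-3.6, 92.4, 28.1]]
top 502 [ -1.  -72.4] [90.7 61.7] 0.1 z med 31.7 slope deg [-0.2 -0. ]
scene 329 [ -1.  -73.7] [73.6 91.2] 89.6 z med 33.3 slope deg [0.7 1. ]
h_scene_4710.png
h_top_4705.png
h_scene_4220.png
```

View pics/fin.png

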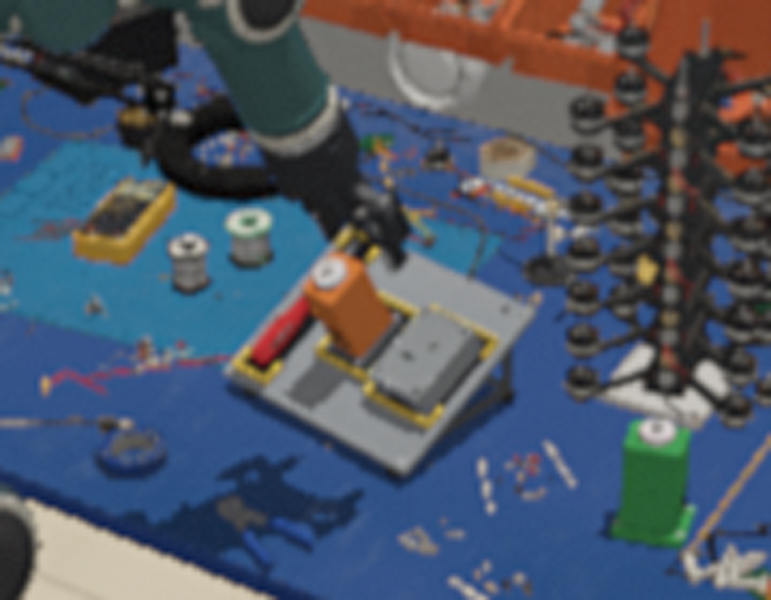

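The picture shows the driver (280,330), the housing standing in the middle bay (350,305) and the enclosure (425,360), all flat inside their stops. The gripper is clear, and the meter, spools and tape have not been touched. Handing in.

```bash
python3 -c "
from cell import ticket
print(ticket.close_job())"
```

```text
the job is handed in; nothing more can be done
None
```

The screwdriver, then the enclosure, then the housing are each set flat in their bays and released, and the job was handed in at about 47 s; the hand-in did not report a verdict.

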